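# Put the painted porcelain on its kiln setters

## Task

Get this decorated porcelain ready for the kiln: set the beaker upright on the wide round setter, the bud vase upright on the narrow round setter, the square trinket box squarely inside the square setter, and lay the tile flat and straight on the rib of the oblong setter between its end lips, decorated side up. The tile is still in the clamp: throw the hold-down bar right up, slide the tile out from beneath it and the bridge, and bring it over. Centre each piece, set it down gently without dropping it, and tip nothing over.

Things in the scene. Friction and masses are not known exactly. Their poses are not given: they have to be found in the camera images.
- beaker: White porcelain beaker, open at the top, round, no handle: 70 mm high, 56 mm across the foot, 60 mm across the mouth, wall 4 mm. Stands on the bench to the robot's right. Origin: centre of its underside, z up. Take it across the outside from above.
- vase: White porcelain bud vase, 90 mm high: foot 40 mm across, belly 58 mm across up to 30 mm height, then a slender neck 24 to 26 mm across from 50 mm up to the 28 mm lip. Stands on the bench to the robot's right. Origin: centre of its underside, z up. Take it by the neck, about 70 mm up.
- casket: White porcelain square trinket box, 54 x 54 mm and 42 mm high, its lid fast, with a thin green seam below the lid. Stands on the bench to the robot's right. Origin: centre of its underside, z up, x and y square to its sides (all four ways alike). Take it across two facing sides.
- tile: White tile, thin green lines, 90 (x) x 60 (y) x 8 mm, flat on a rib (40 mm wide, top at 16 mm, foot plate 6 mm) in the clamp ahead; its long edges overhang the rib. Origin: centre of underside, z up, +x to the clamp's back. Its last 15 mm at +x lie under a fixed bridge (4 mm gap, top 51 mm high): slide it 20 to 60 mm to its -x, then lift. Grip the long edges 30 mm before its centre.
- bar (a joint): Steel hold-down bar lying lengthwise over the clamped tile, 14 mm wide, 8 thick; its toe, 22 mm behind the handle, reaches 18 mm below it and stops the tile from sliding out. 0 (start up to 0.03) = down; grows as the near end is lifted; 1.75 rad = thrown back past upright. Stiff hinge (under 4 N at the handle): stays where left. From 1.5 the gripper has room to take the tile.
- bar_handle (a point): Centre of the bar's handle: a black round cross rod, 36 mm long, 14 mm thick, along the point's y at the bar's near end, 40 mm above the bench when down; pinch it over its two ends from above. The hinge axis is parallel to the point's y, 130 mm away along the point's +x (from handle to hinge; it turns with the bar).
- setter_wide: Fired-clay setter: a square buff slab 104 x 104 x 6 mm with a 4 mm high terracotta rim on it (rim top 10 mm above the bench). The rim is a circle 74 mm wide inside, 86 mm outside: the wide round setter. Fixed to the bench. Origin: centre of its underside, z up.
- setter_narrow: Fired-clay setter: a square buff slab 104 x 104 x 6 mm with a 4 mm high terracotta rim on it (rim top 10 mm above the bench). The rim is a circle 56 mm wide inside, 68 mm outside: the narrow round setter. Fixed to the bench. Origin: centre of its underside, z up.
- setter_square: Fired-clay setter: a square buff slab 104 x 104 x 6 mm with a 4 mm high terracotta rim on it (rim top 10 mm above the bench). The rim is a square 70 mm wide inside, 82 mm outside, its sides along x and y: the square setter. Fixed to the bench. Origin: centre of its underside, z up.
- setter_tile: Fired-clay setter: oblong buff slab 116 (x) x 84 (y) x 6 mm with a rib 40 mm wide along x, its top 16 mm above the bench, and at each end of the rib a cross lip 60 mm wide and 20 mm high, 104 mm between the lips. The tile lies on the rib between the lips, its long edges overhanging. Fixed to the bench. Origin: centre of its underside, z up.
Not all that is in view belongs to the job. Leave any red look-alike of the casket alone.

How it is judged:
On the way:
1. the hold-down bar is thrown up (1.2 rad or more) (value of joint bar above 1.2 rad), for 0.2 s.
At the end, for the whole second after the job is handed in: Each piece rests on its own setter within 12 mm of its centre (height within 3 mm), tilted under 0.1 rad; the trinket box square to its setter within 0.25 rad, the tile lengthwise within 0.2 rad; all released and at rest (horizontal distance between beaker and setter_wide below 0.012 m and z of beaker in the frame of setter_wide between 0.003 and 0.009 m and angle between each of beaker, vase, casket, tile's own z axis and vertical below 0.1 rad and linear speed of each of beaker, vase, casket, tile below 0.02 m/s and horizontal distance between vase and setter_narrow below 0.012 m and z of vase in the frame of setter_narrow between 0.003 and 0.009 m and horizontal distance between casket and setter_square below 0.012 m and z of casket in the frame of setter_square between 0.003 and 0.009 m and horizontal distance between tile and setter_tile below 0.012 m and z of tile in the frame of setter_tile between 0.013 and 0.019 m and angle between the x axis of tile and the x axis of setter_tile, either way round below 0.2 rad and (angle between the x axis of casket and the x axis of setter_square, either way round below 0.25 rad or angle between the x axis of casket and the y axis of setter_square, either way round below 0.25 rad)); the robot touches nothing.
It fails at once if the beaker is dropped onto its setter instead of being set down (horizontal distance between beaker and setter_wide below 0.05 m and z of beaker in the frame of setter_wide below 0.026 m and linear speed of beaker above 0.6 m/s).
It fails at once if the vase is dropped onto its setter instead of being set down (horizontal distance between vase and setter_narrow below 0.05 m and z of vase in the frame of setter_narrow below 0.026 m and linear speed of vase above 0.6 m/s).
It fails at once if the casket is dropped onto its setter instead of being set down (horizontal distance between casket and setter_square below 0.05 m and z of casket in the frame of setter_square below 0.026 m and linear speed of casket above 0.6 m/s).
It fails at once if the tile is dropped onto its setter instead of being set down (horizontal distance between tile and setter_tile below 0.05 m and z of tile in the frame of setter_tile below 0.036 m and linear speed of tile above 0.6 m/s).
It fails at once if a piece is tipped over (angle between any of beaker, vase, casket, tile's own z axis and vertical above 0.8 rad).
It also fails if it takes over 144 s, if anything falls off the work surface, if the arm or the gripper's body presses on something with over 40 N, if the wrist force passes 120 N, or if a joint passes its speed limit or range.

## Robot

A 6-joint arm with a two-finger parallel gripper is mounted at the origin on the work surface. World frame = base frame: x ahead of the robot, y to its left, z up, the work surface at z = 0. Lengths are in m, angles in rad, forces in N, time in s.
With the tool pointing down it reaches from about 0.275 to 0.75 m from the base axis. Payload 10.2 kg.
Tool frame: the origin (TCP) lies midway between the tips of the shut fingers; the grasp point (between the pads) lies 19 mm behind it; z points along the fingers, y is the direction in which the jaws open and shut (so a half turn about z gives the same grasp; the last joint's range is limited). The gripper opens to 85 mm and grips with 20 to 120 N. Pads are 22 mm wide; open, the fingers measure 114 mm over their backs; the gripper's body (76 mm by 85 mm) begins 54 mm behind the grasp point. The pads swing forward as they close: fully open they stand 13 mm farther back than shut.
Start: joints at [-1.553, 0.313, 1.498, -0, 1.331, -0.223], TCP at [0.125, -0.51, 0.203] pointing down, gripper open.
Joint ranges: [-2.94, 2.94], [-0.97, 2.17], [0.19, 2.56], [-1.23, 4.37], [0.02, 3.11], [-2.88, 2.88]. Speed limits (rad/s): [2.39, 2.39, 3.01, 3.14, 3.14, 3.14].

## Interface

Orientations are given as [roll, pitch, yaw] about the fixed x, y, z axes, in that order (R = Rz(yaw) Ry(pitch) Rx(roll)).
In Python, from bench import arm gives the robot as it stands. The module is installed in compiled form; this text tells all that it offers.
- The arm moves only by the tool move_arm, never from a script. Its argument "rows" is a list of rows, each an object of numbers: "hand": the opening, from 0 (shut) to 1 (fully open); "x", "y", "z": the shift along the tool's x, y, z in mm; "ax", "ay", "az": the turn, a rotation vector about the tool's x, y, z in rad. In form: [{"hand": .., "x": .., "y": .., "z": .., "ax": .., "ay": .., "az": ..}, ...]. A call has 1 to 20 rows; each row shifts and turns the commanded pose from where the row before left it, along the tool's axes as they then stand; what a row does not reach is not made up. A row lasts 1/8 s, in which the tool goes at most 62.5 mm and 10.7 degrees, less where a joint would pass 70% of its speed; a pose out of reach is approached as far as the arm can. A call with a gripper value outside its range is refused whole. The fingers move at their own pace and stop on an object; "grip_force" is the grip in N (left out, the last holds). Time passes only in rows, so rows that do not move let the fingers close. It gives the time, the measured TCP pose, the force and the opening at its end, in the units of the state.
- arm.read_state(): the state, without advancing time (a new reading comes with each control period).
- arm.capture(name): name is "scene" or "side" or "wrist"; returns the picture (384x512x3 uint8, red, green, blue); there is no depth.
- arm.camera_model(name): a dict with "mtx" (3x3 intrinsics, pixels), "world_from_camera" (4x4, takes a point from camera to world coordinates); the wrist camera has in their place "hand_eye" (4x4, takes a point from camera to tool coordinates, whose origin is the TCP and whose axes are the flange's). Camera axes: x right, y up, looking along -z (the intrinsics and any distortion apply to the point x, -y, -z); pixel columns grow to the right and rows downward; lengths in m; the calibration is good to about 2 mm. A picture is of the moment at which its call begins: read the wrist's pose just before it. camera_model takes no time and is no camera call.
- arm.close_job(): hands the job in, once; it reports no verdict.
The state is a dict: "clock": time; "q": joint angles; "qd": joint speeds; "effort": joint torques, N m; "eef_pos": TCP position; "ee_rot": TCP orientation; "force": force on the tool from outside, world axes, zero at the start; "ft_torque": the same for the moment, N m; "opening": opening from 0.0 (shut) to 1.0 (fully open).
Only numpy, scipy, OpenCV 4.12 (cv2) and the standard library are available. Lean on these libraries where they do the work, as an engineer would, in place of code of your own. Each camera call takes 0.05 s, during which the arm holds its last target. There are 200 camera calls.

## Working session

There is one attempt and no reset: what is moved stays moved. The work goes in short steps, Python scripts to look and compute and a tool call to move; the robot and the scene stay as the last step left them, time stands still between calls to the robot, and variables do not carry over. Pictures are saved under pics/ and viewed, about 12 in all and at most 16, crops included, and the job is handed in when it is done.

Besides the shell and the picture viewer there is one more tool, called after "Emit:" as a command line: name --argument value ..., lists and objects as JSON in quotes. move_arm: Moves the arm, as the interface text tells. Its arguments: {"type":"object","properties":{"rows":{"type":"array","items":{"type":"object","properties":{"hand":{"type":"number"},"x":{"type":"number"},"y":{"type":"number"},"z":{"type":"number"},"ax":{"type":"number"},"ay":{"type":"number"},"az":{"type":"number"}}}},"grip_force":{"type":"number"}},"required":["rows"]}

```bash
mkdir -p pics
cat > h.py <<'E'
import numpy as np, cv2
from bench import arm
from scipy.spatial.transform import Rotation as R
def cam(n):
    m=arm.camera_model(n); K=np.array(m["mtx"])
    if "world_from_camera" in m: T=np.array(m["world_from_camera"])
    else:
        s=arm.read_state(); W=np.eye(4); W[:3,3]=s["eef_pos"]; W[:3,:3]=R.from_euler("xyz",s["ee_rot"]).as_matrix(); T=W@np.array(m["hand_eye"])
    return K,T,m
def snap(n,f=None):
    c=cam(n); im=cv2.cvtColor(np.array(arm.capture(n)),cv2.COLOR_RGB2BGR)
    if f: cv2.imwrite("pics/"+f,im)
    return im,c
def pt(c,u,v,z):
    K,T,_=c; d=np.linalg.solve(K,[u,v,1]); d=T[:3,:3]@(d*[1,-1,-1]); o=T[:3,3]
    return o+d*(z-o[2])/d[2]
def proj(c,p):
    K,T,_=c; q=T[:3,:3].T@(np.array(p)-T[:3,3]); q=K@(q*[1,-1,-1]); return q[:2]/q[2]
E
python3 - <<'E'
from h import *
a,c=snap("scene","scene0.png"); b,d=snap("side","side0.png"); w,e=snap("wrist","wrist0.png")
for x in (c,d,e): print(x[0].round(1).tolist(), x[1].round(3).tolist(), [k for k in x[2]])
print(e[2]); print(arm.read_state())
E
```

```text
[[350.6, 0.0, 258.9], [0.0, 350.6, 188.7], [0.0, 0.0, 1.0]] [[0.803, -0.343, 0.486, 0.892], [0.595, 0.479, -0.645, -0.617], [-0.011, 0.808, 0.589, 0.576], [0.0, 0.0, 0.0, 1.0]] ['mtx', 'world_from_camera']
[[393.1, 0.0, 259.8], [0.0, 393.1, 191.0], [0.0, 0.0, 1.0]] [[-0.854, 0.405, -0.328, 0.1], [-0.521, -0.658, 0.544, 0.544], [0.005, 0.635, 0.772, 0.879], [0.0, 0.0, 0.0, 1.0]] ['mtx', 'world_from_camera']
[[269.6, 0.0, 258.0], [0.0, 269.6, 188.7], [0.0, 0.0, 1.0]] [[0.238, 0.936, 0.261, 0.191], [-0.971, 0.229, 0.063, -0.494], [-0.0, -0.268, 0.963, 0.373], [0.0, 0.0, 0.0, 1.0]] ['mtx', 'hand_eye']
{'mtx': array([[269.55083515,   0.        , 257.95342998],
       [  0.        , 269.55083515, 188.71992118],
       [  0.        ,   0.        ,   1.        ]]), 'hand_eye': array([[-6.48516616e-04,  9.63294612e-01,  2.68445655e-01,
         6.75303726e-02],
       [ 9.99999603e-01,  7.88680357e-04, -4.14293087e-04,
         6.84044314e-04],
       [-6.10804114e-04,  2.68445280e-01, -9.63294741e-01,
        -1.70607485e-01],
       [ 0.00000000e+00,  0.00000000e+00,  0.00000000e+00,
         1.00000000e+00]])}
{'clock': 0.15, 'q': array([-1.55344128e+00,  3.13337150e-01,  1.49823700e+00, -7.74664080e-06,
        1.33099947e+00, -2.23393513e-01]), 'qd': array([ 1.11090574e-03, -7.47820796e-05, -3.09338810e-03,  1.36750572e-03,
        1.02373489e-03, -7.29766016e-04]), 'effort': array([ 9.60267498e-04, -4.12367785e+01, -2.59794903e+01, -1.52791958e-04,
        3.21169056e-03,  2.80930402e-05]), 'eef_pos': array([ 0.12516116, -0.5096439 ,  0.20226815]), 'ee_rot': array([-3.14063440e+00, -2.09987344e-04,  2.40750301e-01]), 'force': array([-0.08122064, -0.64669905, -0.05735189]), 'ft_torque': array([ 0.02677451,  0.00867902, -0.01673066]), 'opening': 1.0000292065897134}
```

View pics/scene0.png

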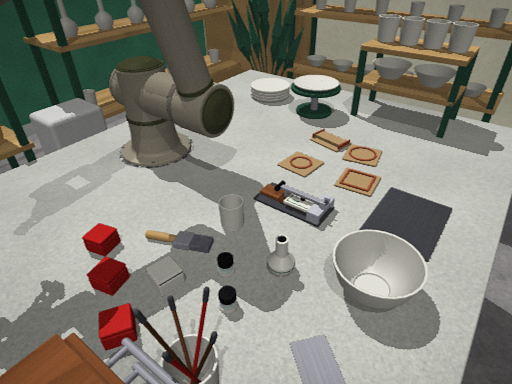

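View pics/side0.png

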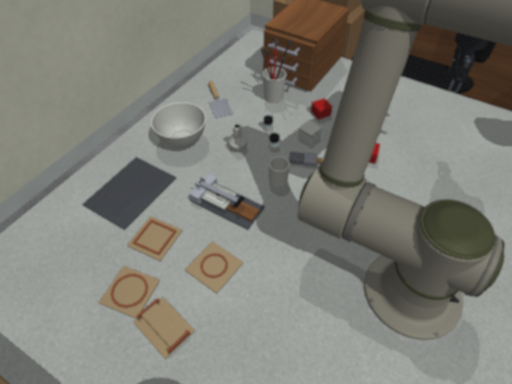

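View pics/wrist0.png

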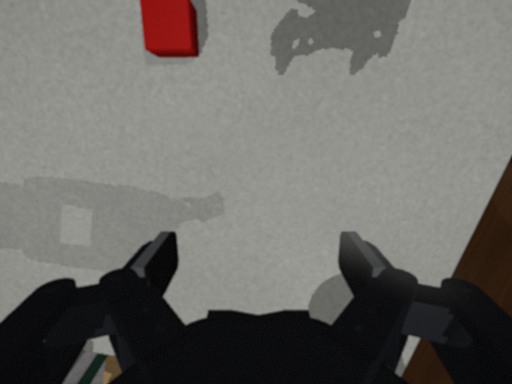

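The scene view shows the clamp at about (295,200), the vase at (282,255), the beaker at (232,210), the casket at (165,272) and four setters around (300-380,140-180). In the side view the setters are at narrow (214,265), wide (130,290), square (156,238) and oblong (164,327). The wrist view shows only a red decoy.

Run:
```python
from h import *
a=cv2.imread("pics/scene0.png"); b=cv2.imread("pics/side0.png"); c=cam("scene"); d=cam("side")
for n,s,t,z in [("narrow",(301,163),(214,265),.008),("wide",(363,155),(130,290),.008),("square",(358,181),(156,238),.008),("oblong",(330,141),(164,327),.012),("beakertop",(232,198),(279,163),.07),("vasetop",(282,239),(238,128),.09),("caskettop",(165,272),(310,127),.042),("handle",(281,187),(240,210),.04)]:
    print(n,pt(c,*s,z)[:2].round(3),pt(d,*t,z)[:2].round(3))
A=cv2.resize(a[110:300,140:400],None,fx=3,fy=3,interpolation=cv2.INTER_CUBIC)
B=cv2.resize(b[70:360,85:345],None,fx=2.05,fy=2.05,interpolation=cv2.INTER_CUBIC)
cv2.imwrite("pics/cA.png",A); cv2.imwrite("pics/cB.png",B)
```

```text
narrow [0.449 0.187] [0.442 0.194]
wide [0.583 0.341] [0.573 0.352]
square [0.629 0.198] [0.617 0.209]
oblong [0.459 0.357] [0.445 0.379]
beakertop [ 0.446 -0.13 ] [ 0.45  -0.141]
vasetop [ 0.628 -0.193] [ 0.617 -0.185]
caskettop [ 0.467 -0.361] [ 0.456 -0.354]
handle [0.493 0.01 ] [0.466 0.037]
```

View pics/cA.png

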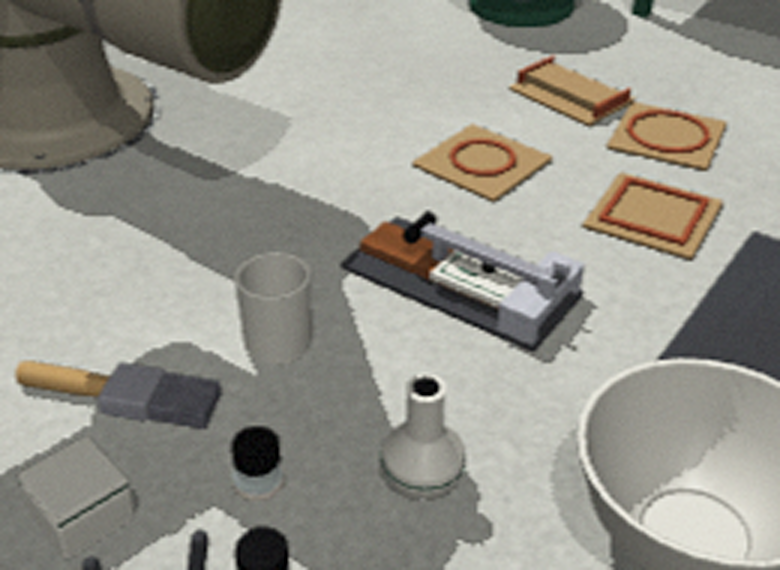

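View pics/cB.png

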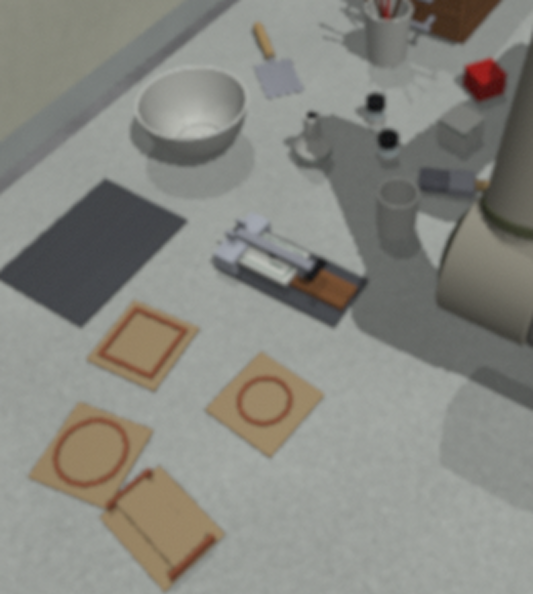

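The crops show the setters and clamp clearly, with the bar handle at scene pixel (280,185) and side pixel (239,200). Next I take two high wrist overviews, the pieces first.

```bash
cat >> h.py <<'E'
def plan(x,y,z,yaw=None):
    s=arm.read_state(); M=R.from_euler("xyz",s["ee_rot"]); y0=s["ee_rot"][2]
    if yaw is None: yaw=y0
    d=M.inv().apply(np.array([x,y,z])-s["eef_pos"])*1000
    e=np.linalg.norm(d); g=(M.inv()*R.from_euler("xyz",[np.pi,0,yaw])).as_rotvec()
    print("pos",np.round(s["eef_pos"],4),"rpy",np.round(s["ee_rot"],3),"t",round(s["clock"],1),"open",round(s["opening"],3))
    print("tool-frame shift mm",d.round(1),"len",round(e),"turn",g.round(3),"(shift is in tool axes before the turn)")
E
python3 -c "
from h import *
plan(.42,-.15,.36)"
```

```text
pos [ 0.1252 -0.5096  0.2023] rpy [-3.141 -0.     0.241] t 0.1 open 1.0
tool-frame shift mm [ 372.1 -279.1 -157.4] len 491 turn [-0.001 -0.     0.   ] (shift is in tool axes before the turn)
```

Emit:
move_arm --rows '[{"z": -40},{"z": -40},{"x": 31,"y": -23,"z": -10},{"x": 31,"y": -23,"z": -10},{"x": 31,"y": -23,"z": -10},{"x": 31,"y": -23,"z": -10},{"x": 31,"y": -23,"z": -10},{"x": 31,"y": -23,"z": -10},{"x": 31,"y": -23,"z": -10},{"x": 31,"y": -23,"z": -8},{"x": 31,"y": -23},{"x": 31,"y": -23},{"x": 31,"y": -24},{"x": 31,"y": -24},{"x": 0}]'

```text
validation failed for argument at $.ro...
```

```bash
python3 -c "
from h import *
a,c=snap('wrist','w1.png'); import pickle; pickle.dump(c,open('w1.pkl','wb'))
plan(.42,.22,.36)"
```

```text
pos [ 0.1252 -0.5097  0.2024] rpy [-3.141 -0.     0.241] t 0.2 open 1.002
tool-frame shift mm [ 460.3 -638.4 -157.1] len 803 turn [-0.001 -0.     0.   ] (shift is in tool axes before the turn)
```

View pics/w1.png

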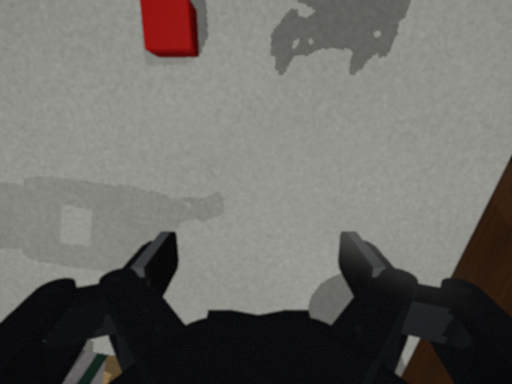

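The move was refused, so this picture is the same as the first wrist view. I'll resend it with every row written out in full.

Emit:
move_arm --rows '[{"hand": 1,"x": 0,"y": 0,"z": -40,"ax": 0,"ay": 0,"az": 0},{"hand": 1,"x": 0,"y": 0,"z": -40,"ax": 0,"ay": 0,"az": 0},{"hand": 1,"x": 31,"y": -23,"z": -10,"ax": 0,"ay": 0,"az": 0},{"hand": 1,"x": 31,"y": -23,"z": -10,"ax": 0,"ay": 0,"az": 0},{"hand": 1,"x": 31,"y": -23,"z": -10,"ax": 0,"ay": 0,"az": 0},{"hand": 1,"x": 31,"y": -23,"z": -10,"ax": 0,"ay": 0,"az": 0},{"hand": 1,"x": 31,"y": -23,"z": -10,"ax": 0,"ay": 0,"az": 0},{"hand": 1,"x": 31,"y": -23,"z": -10,"ax": 0,"ay": 0,"az": 0},{"hand": 1,"x": 31,"y": -23,"z": -10,"ax": 0,"ay": 0,"az": 0},{"hand": 1,"x": 31,"y": -23,"z": -8,"ax": 0,"ay": 0,"az": 0},{"hand": 1,"x": 31,"y": -23,"z": 0,"ax": 0,"ay": 0,"az": 0},{"hand": 1,"x": 31,"y": -23,"z": 0,"ax": 0,"ay": 0,"az": 0},{"hand": 1,"x": 31,"y": -24,"z": 0,"ax": 0,"ay": 0,"az": 0},{"hand": 1,"x": 31,"y": -24,"z": 0,"ax": 0,"ay": 0,"az": 0},{"hand": 1,"x": 0,"y": 0,"z": 0,"ax": 0,"ay": 0,"az": 0}]'

```text
clock: 2.08
eef_pos: [0.421, -0.1496, 0.3605]
ee_rot: [-3.141, 0.0, 0.244]
force: [-0.9, -0.6, -0.4]
opening: 1.001
```

```bash
python3 -c "
from h import *
a,c=snap('wrist','w1b.png'); import pickle; pickle.dump(c,open('w1.pkl','wb'))
plan(.42,.22,.36)"
```

```text
pos [ 0.4204 -0.1506  0.3605] rpy [-3.141  0.     0.243] t 2.1 open 1.003
tool-frame shift mm [  88.8 -359.8    0.6] len 371 turn [-0.  0. -0.] (shift is in tool axes before the turn)
```

View pics/w1b.png

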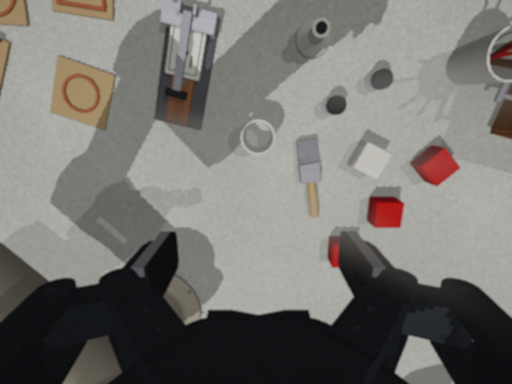

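From high up I see the beaker mouth at (258,137), the vase lip at (321,27), the casket top at (371,159), the bar handle at (176,93) and the narrow setter at (81,92). Now the setter overview.

Emit:
move_arm --rows '[{"hand": 1,"x": 10,"y": -40,"z": 0,"ax": 0,"ay": 0,"az": 0},{"hand": 1,"x": 10,"y": -40,"z": 0,"ax": 0,"ay": 0,"az": 0},{"hand": 1,"x": 10,"y": -40,"z": 0,"ax": 0,"ay": 0,"az": 0},{"hand": 1,"x": 10,"y": -40,"z": 0,"ax": 0,"ay": 0,"az": 0},{"hand": 1,"x": 10,"y": -40,"z": 0,"ax": 0,"ay": 0,"az": 0},{"hand": 1,"x": 10,"y": -40,"z": 0,"ax": 0,"ay": 0,"az": 0},{"hand": 1,"x": 10,"y": -40,"z": 0,"ax": 0,"ay": 0,"az": 0},{"hand": 1,"x": 10,"y": -40,"z": 0,"ax": 0,"ay": 0,"az": 0},{"hand": 1,"x": 8,"y": -40,"z": 0,"ax": 0,"ay": 0,"az": 0},{"hand": 1,"x": 0,"y": 0,"z": 0,"ax": 0,"ay": 0,"az": 0},{"hand": 1,"x": 0,"y": 0,"z": 0,"ax": 0,"ay": 0,"az": 0}]'

```text
clock: 3.5
eef_pos: [0.42, 0.2183, 0.3606]
ee_rot: [3.141, 0.0, 0.24]
force: [1.1, 0.6, -0.5]
opening: 1.002
```

```bash
python3 -c "
from h import *
a,c=snap('wrist','w2.png'); import pickle; pickle.dump(c,open('w2.pkl','wb'))
plan(.42,.22,.36)
w=pickle.load(open('w1.pkl','rb'))
for n,u,v,z in [('beak',258,137,.07),('vase',321,27,.09),('cask',371,159,.042),('handle',176,93,.047),('hinge',190,15,.045)]: print(n,pt(w,u,v,z).round(3))"
```

```text
pos [0.42   0.2182 0.3607] rpy [3.141 0.    0.239] t 3.5 open 0.999
tool-frame shift mm [ 0.4 -1.8  0.7] len 2 turn [0. 0. 0.] (shift is in tool axes before the turn)
beak [ 0.45  -0.143  0.07 ]
vase [ 0.627 -0.194  0.09 ]
cask [ 0.459 -0.354  0.042]
handle [0.486 0.009 0.047]
hinge [0.607 0.007 0.045]
```

View pics/w2.png

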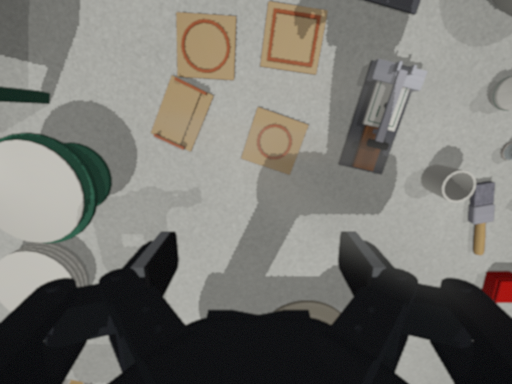

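All four setters are visible: wide (206,47), square (294,38), narrow (275,140) and oblong (182,112). The clamp is at (380,110) and the beaker at (459,185). I'll measure them by colour mask.

Run:
```python
from h import *; import pickle
a=cv2.imread("pics/w2.png"); c=pickle.load(open("w2.pkl","rb"))
h=cv2.cvtColor(a,cv2.COLOR_BGR2HSV).astype(int); H,S,V=h[...,0],h[...,1],h[...,2]
def rect(m,lab,z,amin=100):
    cs,_=cv2.findContours(m.astype(np.uint8),cv2.RETR_EXTERNAL,cv2.CHAIN_APPROX_NONE)
    for k in cs:
        if cv2.contourArea(k)<amin: continue
        W=np.array([pt(c,*p,z)[:2] for p in k[:,0,:]],np.float32)
        r=cv2.minAreaRect(W*1000); e=cv2.fitEllipse(W*1000); x,y,w,hh=cv2.boundingRect(k)
        print(lab,"px",(x+w//2,y+hh//2),"rect",np.round(r[0],1),np.round(r[1],1),round(r[2],1),"ell",np.round(e[0],1),np.round(e[1],1))
m=(H<25)&(S>70)&(V>60)
m[230:]=0; m[:,340:]=0
rect(m,"slab",.006)
print(a[47,206],a[25,206],a[20,206],a[19,206],h[47,206],[h[i,206].tolist() for i in range(16,26)])
red=m&(H<9)
rect(red,"rim",.010,40)
```

```text
slab px (275, 141) rect [443.3 191.3] [ 99.9 100.3] 84.8 ell [444.3 188.9] [107.2 120.2]
slab px (182, 113) rect [449.4 373.2] [ 80.5 117.3] 77.9 ell [450.7 373.3] [ 89.1 138.4]
slab px (206, 46) rect [574.1 349.4] [102.1 101.1] 10.4 ell [574.6 349.7] [116.3 118.9]
slab px (294, 38) rect [623.  204.3] [101.4 100.6] 5.9 ell [623.3 204.5] [115.6 118.8]
[110 146 168] [110 146 166] [ 61  91 153] [ 79 111 155] [ 19  88 168] [[19, 89, 166], [18, 90, 167], [17, 99, 162], [13, 125, 155], [10, 153, 153], [10, 161, 147], [11, 141, 139], [16, 106, 144], [19, 89, 158], [19, 86, 166]]
```

Run:
```python
from h import *; import pickle
for f,p in (("pics/w2.png","w2.pkl"),("pics/w1b.png","w1.pkl")):
    a=cv2.imread(f); c=pickle.load(open(p,"rb")); h=cv2.cvtColor(a,cv2.COLOR_BGR2HSV).astype(int)
    H,S,V=h[...,0],h[...,1],h[...,2]
    br=((H<12)&(S>90)&(V>40)).astype(np.uint8)
    cs,_=cv2.findContours(br,cv2.RETR_EXTERNAL,cv2.CHAIN_APPROX_NONE)
    for k in cs:
        x,y,w,hh=cv2.boundingRect(k)
        if cv2.contourArea(k)>80 and y<200 and not(k[:,0,0].max()<330 and "w2" in f) :
            print(f,"brown",(x,y,w,hh),[pt(c,*q,.02)[:2].round(3).tolist() for q in cv2.boxPoints(cv2.minAreaRect(k))])
    bl=((V<28)).astype(np.uint8)
    cs,_=cv2.findContours(bl,cv2.RETR_EXTERNAL,cv2.CHAIN_APPROX_NONE)
    for k in cs:
        x,y,w,hh=cv2.boundingRect(k)
        if cv2.contourArea(k)>15 and y<200: 
            b=cv2.minAreaRect(k); print(f,"black",(x,y,w,hh),b, pt(c,*b[0],.045).round(3))
a=cv2.imread("pics/w2.png"); A=cv2.resize(a[40:185,325:435],None,fx=4,fy=4,interpolation=cv2.INTER_CUBIC)
b=cv2.imread("pics/w1b.png"); B=cv2.resize(b[0:145,140:250],None,fx=4,fy=4,interpolation=cv2.INTER_CUBIC)
cv2.imwrite("pics/clamp.png",cv2.hconcat([A,B])[:, :800] if False else cv2.resize(cv2.hconcat([A,B]),(800,527)))
```

```text
pics/w1b.png brown (368, 197, 36, 31) [[0.385, -0.385], [0.401, -0.452], [0.341, -0.477], [0.324, -0.407]]
pics/w1b.png brown (412, 146, 48, 40) [[0.469, -0.439], [0.523, -0.474], [0.485, -0.536], [0.429, -0.501]]
pics/w1b.png brown (62, 74, 37, 38) [[0.438, 0.228], [0.487, 0.19], [0.452, 0.138], [0.401, 0.176]]
pics/w1b.png brown (491, 42, 21, 23) [[0.697, -0.492], [0.705, -0.525], [0.674, -0.542], [0.666, -0.508]]
pics/w1b.png brown (57, 0, 49, 11) [[0.582, 0.231], [0.601, 0.154], [0.586, 0.152], [0.567, 0.23]]
pics/w1b.png black (166, 89, 20, 10) ((175.6432647705078, 93.37920379638672), (19.862590789794922, 5.546535015106201), 12.994616508483887) [0.485 0.01  0.045]
pics/w1b.png black (318, 23, 7, 9) ((321.0, 27.0), (8.0, 6.0), 90.0) [ 0.641 -0.2    0.045]
```

View pics/clamp.png

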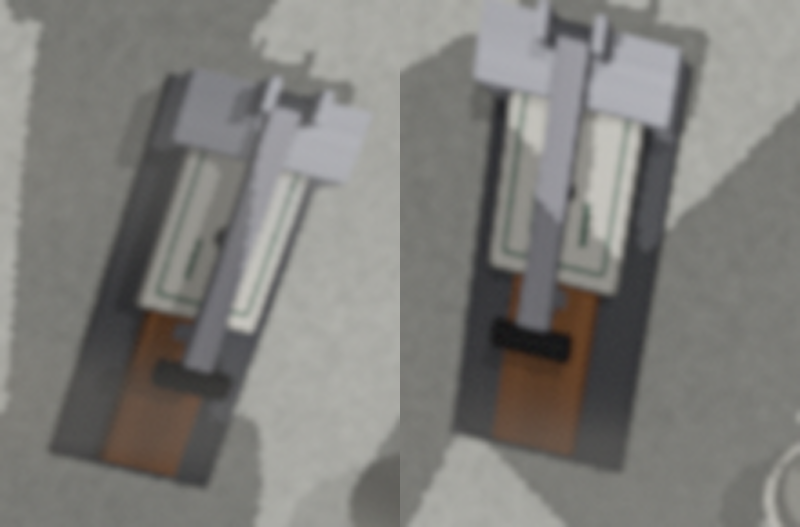

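The crops show the handle at w1 pixel (176,93) and w2 pixel (377,144). The brown rib is the 40 mm rib running on beneath the handle, and the tile's near edge sits about 15 mm behind the rod.

Run:
```python
from h import *; import pickle
w1=pickle.load(open("w1.pkl","rb"));w2=pickle.load(open("w2.pkl","rb"))
k=3.636
f1=lambda x,y,z: pt(w1,(x-400)/k+140,y/k,z)[:2]*1000
f2=lambda x,y,z: pt(w2,x/k+325,y/k+40,z)[:2]*1000
print("handle",f1(532,340,.046).round(1),f2(191,380,.046).round(1))
def ang(a,b): d=b-a; return np.degrees(np.arctan2(d[1],d[0])).round(1)
print("rib",ang(f1(495,438,.016),f1(512,275,.016)),ang(f1(577,455,.016),f1(600,290,.016)),ang(f2(103,460,.016),f2(150,310,.016)))
print("plate",ang(f1(455,432,.006),f1(490,200,.006)),ang(f1(622,470,.006),f1(685,80,.006)),ang(f2(52,452,.006),f2(170,75,.006)))
print("rod",ang(f1(492,333,.047),f1(570,347,.047)),ang(f2(153,373,.047),f2(228,385,.047)))
print("tile near corners",f1(490,268,.024),f1(612,293,.024),f2(140,305,.024),f2(252,332,.024))
s=np.radians(0)
plan(.45,.01,.2,0)
```

```text
handle [485.1   8.6] [484.7  13. ]
rib 2.7 2.0 1.6
plate -0.5 1.4 0.9
rod -85.8 -85.2
tile near corners [512.51256249  39.95360108] [515.60043489 -18.93472433] [513.96510123  41.15361798] [514.8096121  -18.60113149]
pos [0.42   0.2182 0.3607] rpy [3.141 0.    0.239] t 3.5 open 0.999
tool-frame shift mm [-20.2 209.3 160.8] len 265 turn [0.    0.    0.239] (shift is in tool axes before the turn)
```

Emit:
move_arm --rows '[{"hand": 1,"x": 0,"y": 0,"z": 20,"ax": 0,"ay": 0,"az": 0.102},{"hand": 1,"x": 0,"y": 0,"z": 20,"ax": 0,"ay": 0,"az": 0.102},{"hand": 1,"x": 9,"y": 35,"z": 20,"ax": 0,"ay": 0,"az": 0},{"hand": 1,"x": 9,"y": 35,"z": 20,"ax": 0,"ay": 0,"az": 0},{"hand": 1,"x": 10,"y": 35,"z": 20,"ax": 0,"ay": 0,"az": 0},{"hand": 1,"x": 10,"y": 35,"z": 20,"ax": 0,"ay": 0,"az": 0},{"hand": 1,"x": 10,"y": 35,"z": 20,"ax": 0,"ay": 0,"az": 0},{"hand": 1,"x": 10,"y": 35,"z": 20,"ax": 0,"ay": 0,"az": 0},{"hand": 0.8,"x": 0,"y": 0,"z": 40,"ax": 0,"ay": 0,"az": 0},{"hand": 0.7,"x": 0,"y": 0,"z": 40,"ax": 0,"ay": 0,"az": 0},{"hand": 0.7,"x": 0,"y": 0,"z": 0,"ax": 0,"ay": 0,"az": 0},{"hand": 0.7,"x": 0,"y": 0,"z": 0,"ax": 0,"ay": 0,"az": 0}]'

```text
clock: 5.05
eef_pos: [0.4862, 0.011, 0.1224]
ee_rot: [3.141, -0.002, 0.036]
force: [0.4, -0.1, 0.7]
opening: 0.7
```

```bash
python3 -c "
from h import *
a,c=snap('wrist','w3.png'); import pickle; pickle.dump(c,open('w3.pkl','wb'))
plan(.485,.0107,.025,.035); print([proj(c,(.485,.0107+s,.047)).round(1).tolist() for s in (-.018,0,.018)])
cv2.imwrite('pics/w3.png',a[100:384,90:430])"
```

```text
pos [0.4864 0.0111 0.1226] rpy [ 3.141e+00 -3.000e-03  3.600e-02] t 5.1 open 0.7
tool-frame shift mm [-1.7  0.3 97.6] len 98 turn [ 0.001 -0.003  0.001] (shift is in tool axes before the turn)
[[276.2, 189.9], [257.2, 189.3], [238.2, 188.7]]
```

View pics/w3.png

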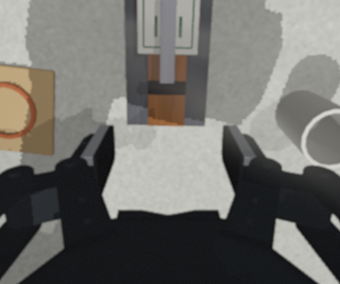

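The rod is at full-image (257,188), against a prediction of (257,189), so the estimate is good. I'll descend and pinch.

Emit:
move_arm --rows '[{"hand": 0.7,"x": -1.5,"y": 0,"z": 30,"ax": 0,"ay": 0,"az": 0},{"hand": 0.7,"x": 0,"y": 0,"z": 30,"ax": 0,"ay": 0,"az": 0},{"hand": 0.7,"x": 0,"y": 0,"z": 25,"ax": 0,"ay": 0,"az": 0},{"hand": 0.7,"x": 0,"y": 0,"z": 12,"ax": 0,"ay": 0,"az": 0},{"hand": 0.7,"x": 0,"y": 0,"z": 0,"ax": 0,"ay": 0,"az": 0},{"hand": 0.3,"x": 0,"y": 0,"z": 0,"ax": 0,"ay": 0,"az": 0},{"hand": 0.3,"x": 0,"y": 0,"z": 0,"ax": 0,"ay": 0,"az": 0},{"hand": 0.3,"x": 0,"y": 0,"z": 0,"ax": 0,"ay": 0,"az": 0},{"hand": 0.3,"x": 0,"y": 0,"z": 0,"ax": 0,"ay": 0,"az": 0},{"hand": 0.3,"x": 0,"y": 0,"z": 0,"ax": 0,"ay": 0,"az": 0},{"hand": 0.3,"x": 0,"y": 0,"z": 0,"ax": 0,"ay": 0,"az": 0}]' --grip_force 30

```text
clock: 6.48
eef_pos: [0.4839, 0.0117, 0.0237]
ee_rot: [-3.142, 0.0, 0.037]
force: [0.2, -0.1, 0.6]
opening: 0.297
```

Emit:
move_arm --rows '[{"hand": 0.0,"x": 0,"y": 0,"z": 0,"ax": 0,"ay": 0,"az": 0},{"hand": 0.0,"x": 0,"y": 0,"z": 0,"ax": 0,"ay": 0,"az": 0},{"hand": 0.0,"x": 0,"y": 0,"z": 0,"ax": 0,"ay": 0,"az": 0},{"hand": 0.0,"x": 0,"y": 0,"z": 0,"ax": 0,"ay": 0,"az": 0}]'

```text
clock: 6.98
eef_pos: [0.484, 0.0117, 0.0237]
ee_rot: [3.142, -0.0, 0.037]
force: [0.8, -0.0, 0.2]
opening: -0.002
```

```bash
python3 -c "
from h import *
a,c=snap('wrist','w4.png'); print(arm.read_state()['opening'], arm.read_state()['force'])
cv2.imwrite('pics/w4.png',a[150:384,90:430])"
```

```text
-0.000754750089059958 [-0.242203   -0.56492074  0.07243605]
```

View pics/w4.png

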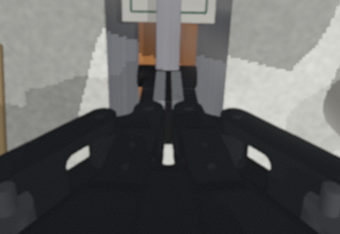

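```bash
python3 -c "
from h import *
a=cv2.imread('pics/w4.png'); cv2.imwrite('pics/w4z.png',cv2.resize(cv2.convertScaleAbs(a[40:190,90:250],alpha=2.2,beta=20),None,fx=4.5,fy=3.9,interpolation=cv2.INTER_CUBIC))
c=cam('wrist')
f=lambda p: ((proj(c,p)-[180,190])*[4.5,3.9]).round(0)
print('TCP',f((.484,.0117,.0237)),'grasp',f((.484,.0117,.0427)),'rod ends',f((.485,.029,.04)),f((.485,-.007,.04)))"
```

```text
TCP [345. 107.] grasp [344. 152.] rod ends [219. 135.] [481. 143.]
```

View pics/w4z.png

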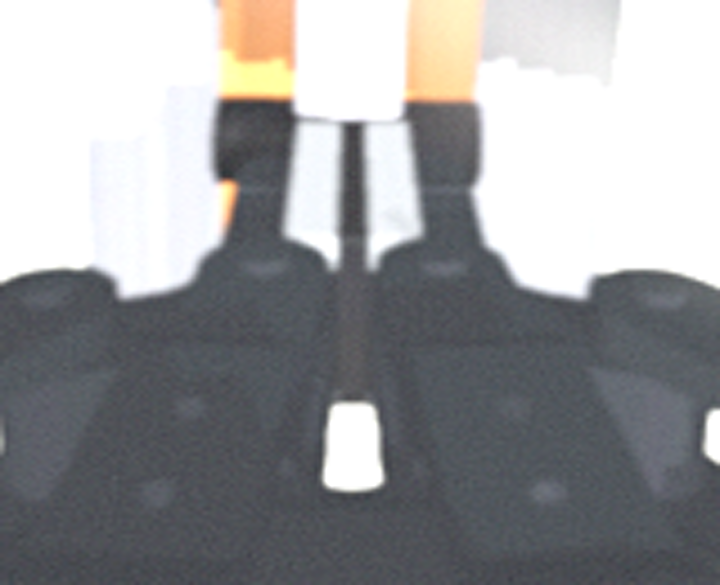

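```bash
python3 -c "
from h import *
a,c=snap('scene'); b,d=snap('side')
u,v=proj(c,(.485,.011,.04)).astype(int); p,q=proj(d,(.485,.011,.04)).astype(int); print(u,v,p,q)
g=lambda i,u,v: cv2.resize(cv2.convertScaleAbs(i[v-35:v+35,u-30:u+30],alpha=1.8,beta=10),(400,467),interpolation=cv2.INTER_CUBIC)
cv2.imwrite('pics/cmp.png',cv2.hconcat([g(a,u,v),g(b,p,q)]))"
```

```text
278 185 239 200
```

View pics/cmp.png

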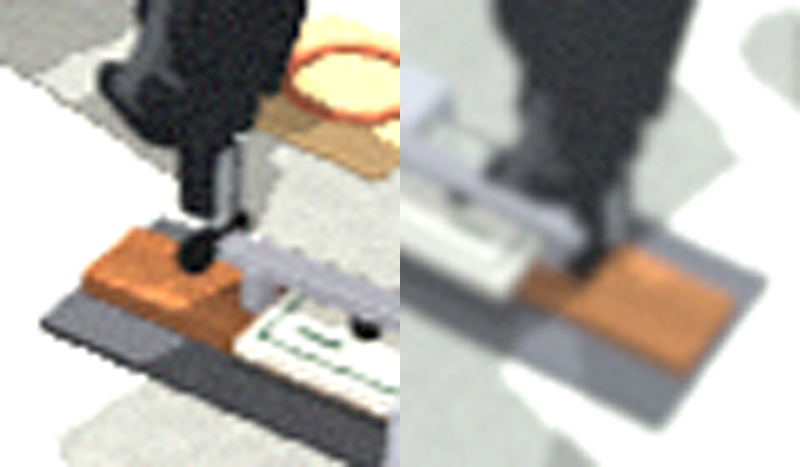

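The scene crop suggests that the shut fingertips (row 182) sit just above the rod (row 186). I'll open, go about 10 mm lower with the fingers outside the rib, and close again.

Emit:
move_arm --rows '[{"hand": 0.65,"x": 0,"y": 0,"z": 0,"ax": 0,"ay": 0,"az": 0},{"hand": 0.65,"x": 0,"y": 0,"z": 0,"ax": 0,"ay": 0,"az": 0},{"hand": 0.65,"x": 0,"y": 0,"z": 0,"ax": 0,"ay": 0,"az": 0},{"hand": 0.65,"x": 0,"y": 0,"z": 0,"ax": 0,"ay": 0,"az": 0},{"hand": 0.65,"x": 0,"y": 0,"z": 3,"ax": 0,"ay": 0,"az": 0},{"hand": 0.65,"x": 0,"y": 0,"z": 4,"ax": 0,"ay": 0,"az": 0},{"hand": 0.65,"x": 0,"y": 0,"z": 3,"ax": 0,"ay": 0,"az": 0},{"hand": 0.1,"x": 0,"y": 0,"z": 0,"ax": 0,"ay": 0,"az": 0},{"hand": 0.1,"x": 0,"y": 0,"z": 0,"ax": 0,"ay": 0,"az": 0},{"hand": 0.1,"x": 0,"y": 0,"z": 0,"ax": 0,"ay": 0,"az": 0},{"hand": 0.1,"x": 0,"y": 0,"z": 0,"ax": 0,"ay": 0,"az": 0},{"hand": 0.1,"x": 0,"y": 0,"z": 0,"ax": 0,"ay": 0,"az": 0},{"hand": 0.1,"x": 0,"y": 0,"z": 0,"ax": 0,"ay": 0,"az": 0}]' --grip_force 30

```text
clock: 8.75
eef_pos: [0.4837, 0.0123, 0.0135]
ee_rot: [-3.141, 0.0, 0.037]
force: [0.6, 4.6, -2.4]
opening: 0.402
```

```bash
python3 -c "
from h import *
for n,p in (('TCP',(.484,.0117,.0237)),('rod',(.485,.011,.04)),('z50',(.484,.0117,.05))): print(n,proj(cam('scene'),p),proj(cam('side'),p))
plan(.485,.0107,.025,.035); print(arm.read_state()['force'],arm.read_state()['ft_torque'])"
```

```text
TCP [278.4603975  190.56096691] [239.90215675 204.49891611]
rod [278.76366856 185.81546522] [239.52714626 200.50597336]
z50 [278.68053382 182.43947188] [239.56437389 198.539325  ]
pos [0.4837 0.0123 0.0135] rpy [-3.141  0.     0.037] t 8.8 open 0.402
tool-frame shift mm [  1.2   1.6 -11.5] len 12 turn [-0.001  0.     0.002] (shift is in tool axes before the turn)
[ 0.64531682  4.5742928  -2.42738745] [ 0.86701421 -0.09074581  0.04316676]
```

It gripped at opening 0.402, about 34 mm, but only by the fingertips. The real tips sit about 20 mm above the stated TCP, so I'll regrip 9 mm deeper.

Emit:
move_arm --rows '[{"hand": 0.65,"x": 0,"y": 0,"z": 0,"ax": 0,"ay": 0,"az": 0},{"hand": 0.65,"x": 0,"y": 0,"z": 0,"ax": 0,"ay": 0,"az": 0},{"hand": 0.65,"x": 1,"y": -1,"z": 3,"ax": 0,"ay": 0,"az": 0},{"hand": 0.65,"x": 0,"y": 0,"z": 3,"ax": 0,"ay": 0,"az": 0},{"hand": 0.65,"x": 0,"y": 0,"z": 3,"ax": 0,"ay": 0,"az": 0},{"hand": 0.65,"x": 0,"y": 0,"z": 0,"ax": 0,"ay": 0,"az": 0}]' --grip_force 30

```text
clock: 9.5
eef_pos: [0.4847, 0.0127, 0.0044]
ee_rot: [-3.141, 0.001, 0.037]
force: [-0.8, 0.3, -0.2]
opening: 0.651
```

```bash
python3 -c "
from h import *
a,c=snap('scene'); b,d=snap('wrist')
plan(.485,.0107,.025,.035); print(arm.read_state()['force'])
u,v=278,185
A=cv2.resize(cv2.convertScaleAbs(a[v-35:v+35,u-30:u+30],alpha=1.8,beta=10),(400,467),interpolation=cv2.INTER_CUBIC)
B=cv2.resize(cv2.convertScaleAbs(b[150:310,190:327],alpha=2,beta=10),(400,467),interpolation=cv2.INTER_CUBIC)
cv2.imwrite('pics/cmp2.png',cv2.hconcat([A,B]))"
```

```text
pos [0.4849 0.0127 0.0047] rpy [3.142 0.    0.037] t 9.6 open 0.649
tool-frame shift mm [  0.    2.  -20.3] len 20 turn [0.    0.    0.002] (shift is in tool axes before the turn)
[ 0.67159293  0.50803982 -0.09723384]
```

View pics/cmp2.png

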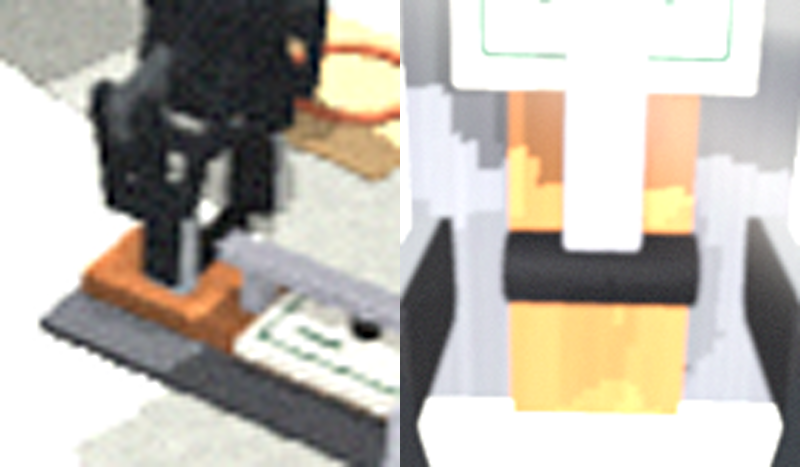

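The fingers now straddle the rod with room on both sides. I'll raise 4 mm and close.

Emit:
move_arm --rows '[{"hand": 0.65,"x": 0,"y": 0,"z": -4,"ax": 0,"ay": 0,"az": 0},{"hand": 0.2,"x": 0,"y": 0,"z": 0,"ax": 0,"ay": 0,"az": 0},{"hand": 0.2,"x": 0,"y": 0,"z": 0,"ax": 0,"ay": 0,"az": 0},{"hand": 0.2,"x": 0,"y": 0,"z": 0,"ax": 0,"ay": 0,"az": 0},{"hand": 0.2,"x": 0,"y": 0,"z": 0,"ax": 0,"ay": 0,"az": 0},{"hand": 0.2,"x": 0,"y": 0,"z": 0,"ax": 0,"ay": 0,"az": 0},{"hand": 0.2,"x": 0.65,"y": 0,"z": -13,"ax": 0,"ay": 0,"az": 0},{"hand": 0.2,"x": 1.95,"y": 0,"z": -12.85,"ax": 0,"ay": 0,"az": 0},{"hand": 0.2,"x": 0,"y": 0,"z": 0,"ax": 0,"ay": 0,"az": 0}]' --grip_force 30

```text
clock: 10.72
eef_pos: [0.488, 0.0126, 0.035]
ee_rot: [3.141, -0.001, 0.037]
force: [4.2, -3.3, -0.1]
opening: 0.41
```

Holding at 0.41 with small forces, so I continue the arc.

Emit:
move_arm --rows '[{"hand": 0.2,"x": 3.2,"y": 0,"z": -12.6,"ax": 0,"ay": 0,"az": 0},{"hand": 0.2,"x": 4.45,"y": 0,"z": -12.2,"ax": 0,"ay": 0,"az": 0},{"hand": 0.2,"x": 5.65,"y": 0,"z": -11.7,"ax": 0,"ay": 0,"az": 0},{"hand": 0.2,"x": 6.8,"y": 0,"z": -11.1,"ax": 0,"ay": 0,"az": 0},{"hand": 0.2,"x": 7.85,"y": 0,"z": -10.35,"ax": 0,"ay": 0,"az": 0},{"hand": 0.2,"x": 8.85,"y": 0,"z": -9.5,"ax": 0,"ay": 0,"az": 0},{"hand": 0.2,"x": 9.75,"y": 0,"z": -8.55,"ax": 0,"ay": 0,"az": 0},{"hand": 0.2,"x": 10.55,"y": 0,"z": -7.55,"ax": 0,"ay": 0,"az": 0},{"hand": 0.2,"x": 11.3,"y": 0,"z": -6.5,"ax": 0,"ay": 0,"az": 0}]'

```text
clock: 11.85
eef_pos: [0.5549, 0.0138, 0.1235]
ee_rot: [3.139, 0.004, 0.037]
force: [-0.3, -11.4, -5.5]
opening: 0.4
```

Emit:
move_arm --rows '[{"hand": 0.2,"x": 11.85,"y": 0,"z": -5.3,"ax": 0,"ay": 0,"az": 0},{"hand": 0.2,"x": 12.35,"y": 0,"z": -4.1,"ax": 0,"ay": 0,"az": 0},{"hand": 0.2,"x": 12.65,"y": 0,"z": -2.85,"ax": 0,"ay": 0,"az": 0},{"hand": 0.2,"x": 12.9,"y": 0,"z": -1.55,"ax": 0,"ay": 0,"az": 0},{"hand": 0.2,"x": 13,"y": 0,"z": -0.3,"ax": 0,"ay": 0,"az": 0},{"hand": 0.2,"x": 12.95,"y": 0,"z": 1,"ax": 0,"ay": 0,"az": 0},{"hand": 0.2,"x": 0,"y": 0,"z": 0,"ax": 0,"ay": 0,"az": 0},{"hand": 0.2,"x": 0,"y": 0,"z": 0,"ax": 0,"ay": 0,"az": 0}]'

```text
clock: 12.85
eef_pos: [0.6322, 0.015, 0.1383]
ee_rot: [3.136, -0.002, 0.036]
force: [1.6, -15.6, 5.4]
opening: 0.398
```

The bar is at about 1.7 rad. I'll release and rise, then look numerically at the tile from above.

Emit:
move_arm --rows '[{"hand": 0.7,"x": 0,"y": 0,"z": 0,"ax": 0,"ay": 0,"az": 0},{"hand": 0.7,"x": 0,"y": 0,"z": 0,"ax": 0,"ay": 0,"az": 0},{"hand": 0.7,"x": 0,"y": 0,"z": 0,"ax": 0,"ay": 0,"az": 0},{"hand": 0.9,"x": 0,"y": 0,"z": -20,"ax": 0,"ay": 0,"az": 0},{"hand": 1,"x": 0,"y": 0,"z": -40,"ax": 0,"ay": 0,"az": 0},{"hand": 1,"x": -40,"y": 0,"z": -30,"ax": 0,"ay": 0,"az": 0},{"hand": 1,"x": -40,"y": 0,"z": 0,"ax": 0,"ay": 0,"az": 0},{"hand": 1,"x": -40,"y": 0,"z": 0,"ax": 0,"ay": 0,"az": 0},{"hand": 1,"x": 0,"y": 0,"z": 0,"ax": 0,"ay": 0,"az": 0},{"hand": 1,"x": 0,"y": 0,"z": 0,"ax": 0,"ay": 0,"az": 0}]'

```text
clock: 14.1
eef_pos: [0.5121, 0.0138, 0.2279]
ee_rot: [-3.142, -0.001, 0.037]
force: [-0.2, 0.1, -0.1]
opening: 1.003
```

```bash
cat >> h.py <<'E'
def blobs(a,c,m,z,amin,lab=""):
    cs,_=cv2.findContours(m.astype(np.uint8),cv2.RETR_EXTERNAL,cv2.CHAIN_APPROX_NONE)
    for k in cs:
        if cv2.contourArea(k)<amin: continue
        W=np.array([pt(c,*p,z)[:2] for p in k[:,0,:]],np.float32)*1000
        r=cv2.minAreaRect(W); e=cv2.fitEllipse(W); x,y,w,hh=cv2.boundingRect(k)
        print(lab,"px",(x,y,w,hh),"rect",np.round(r[0],1),np.round(r[1],1),round(r[2],1),"ell",np.round(e[0],1),np.round(e[1],1))
E
python3 - <<'E'
from h import *; import pickle
a,c=snap('wrist','w5.png'); pickle.dump(c,open('w5.pkl','wb')); s,d=snap('side','side5.png')
h=cv2.cvtColor(a,cv2.COLOR_BGR2HSV).astype(int); H,S,V=h[...,0],h[...,1],h[...,2]
cor=[proj(c,(.559+dx,.0117+dy,.024)).round(0).tolist() for dx,dy in ((-.045,-.03),(-.045,.03),(.03,.03),(.03,-.03))]; print(cor)
plan(.53,.0117,.05,.03)
u,v=np.mean(cor,0).astype(int)
A=cv2.resize(a[max(0,v-120):v+120,u-130:u+130],(400,369)); cv2.imwrite('pics/w5c.png',cv2.hconcat([A,cv2.resize(s[150:260,180:300],(400,369),interpolation=cv2.INTER_CUBIC)]))
b=h[max(0,v-60):v+60,u-60:u+60]; print(u,v)
E
```

```text
[[280.0, 163.0], [237.0, 162.0], [238.0, 106.0], [283.0, 107.0]]
pos [0.5123 0.0137 0.2275] rpy [-3.141  0.     0.037] t 14.2 open 0.999
tool-frame shift mm [ 17.7   2.7 177.5] len 178 turn [-0.     0.     0.007] (shift is in tool axes before the turn)
259 134
```

View pics/w5c.png

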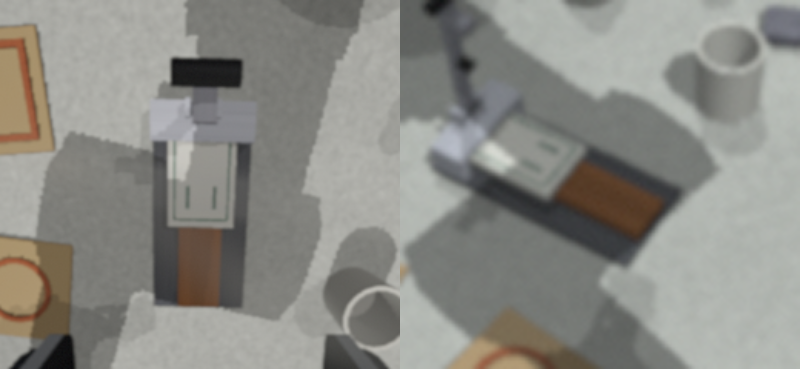

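The bar is thrown back past upright. The tile's near corners are at px (238,162) and (280,162) as predicted, so its centre is about (0.559, 0.012) with yaw near 0. The fingertips seem to lie well behind the stated TCP, so I'll measure that offset from the images I have.

Run:
```python
from h import *
c=cam('scene')
for z in (.005,.015,.02,.025,.03,.035,.04): print(z,proj(c,(.485+.011,.0127-.0275,z)).round(1),proj(c,(.485,.0127-.0345,z)).round(1))
K,T,m=cam('wrist'); he=np.array(m['hand_eye'])
# open finger tips: dark pixels of fingers in last (w5) image
a=cv2.imread('pics/w5.png'); g=a.max(2)
for r in range(215,262,4):
    row=g[r]<60; xs=np.where(row)[0]; L=xs[(xs>100)&(xs<220)]; Rr=xs[(xs>300)&(xs<420)]
    print(r,(L.min(),L.max()) if len(L) else None,(Rr.min(),Rr.max()) if len(Rr) else None)
def tool(u,v,Y):
    d=np.linalg.solve(K,[u,v,1])*[1,-1,-1]; d=he[:3,:3]@d; o=he[:3,3]; return (o+d*(Y-o[1])/d[1])*1000
for u,v,Y in ((177,235,-.0425),(340,235,.0425)): print(tool(u,v,Y).round(1))
```

```text
0.005 [276.5 202.8] [271.5 202.6]
0.015 [276.5 199.8] [271.5 199.6]
0.02 [276.6 198.2] [271.5 198.1]
0.025 [276.6 196.7] [271.5 196.5]
0.03 [276.6 195.2] [271.6 195. ]
0.035 [276.7 193.6] [271.6 193.4]
0.04 [276.7 192.1] [271.6 191.9]
215 None None
219 None None
223 None None
227 None None
231 None None
235 (np.int64(168), np.int64(175)) None
239 (np.int64(165), np.int64(176)) None
243 (np.int64(148), np.int64(176)) None
247 (np.int64(142), np.int64(176)) (np.int64(341), np.int64(342))
251 (np.int64(138), np.int64(177)) (np.int64(340), np.int64(358))
255 (np.int64(135), np.int64(177)) (np.int64(340), np.int64(362))
259 (np.int64(131), np.int64(177)) (np.int64(339), np.int64(384))
[  5.2 -42.5 -38.3]
[  8.3  42.5 -45. ]
```

The tips lie about 25 mm behind the stated TCP when shut and 30-40 mm when open, so I'll plan grasp heights on that. To keep the wrist camera clear of the raised bar I'll turn half a turn before taking the tile.

Emit:
move_arm --rows '[{"hand": 0.9,"x": 0,"y": 0,"z": 0,"ax": 0,"ay": 0,"az": -0.155},{"hand": 0.9,"x": 0,"y": 0,"z": 0,"ax": 0,"ay": 0,"az": -0.155},{"hand": 0.9,"x": 0,"y": 0,"z": 0,"ax": 0,"ay": 0,"az": -0.155},{"hand": 0.9,"x": 0,"y": 0,"z": 0,"ax": 0,"ay": 0,"az": -0.155},{"hand": 0.9,"x": 0,"y": 0,"z": 0,"ax": 0,"ay": 0,"az": -0.155},{"hand": 0.9,"x": 0,"y": 0,"z": 0,"ax": 0,"ay": 0,"az": -0.155},{"hand": 0.9,"x": 0,"y": 0,"z": 0,"ax": 0,"ay": 0,"az": -0.155},{"hand": 0.9,"x": 0,"y": 0,"z": 0,"ax": 0,"ay": 0,"az": -0.155},{"hand": 0.9,"x": 0,"y": 0,"z": 0,"ax": 0,"ay": 0,"az": -0.155},{"hand": 0.9,"x": 0,"y": 0,"z": 0,"ax": 0,"ay": 0,"az": -0.155},{"hand": 0.9,"x": 0,"y": 0,"z": 0,"ax": 0,"ay": 0,"az": -0.155},{"hand": 0.9,"x": 0,"y": 0,"z": 0,"ax": 0,"ay": 0,"az": -0.155},{"hand": 0.9,"x": 0,"y": 0,"z": 0,"ax": 0,"ay": 0,"az": -0.155},{"hand": 0.9,"x": 0,"y": 0,"z": 0,"ax": 0,"ay": 0,"az": -0.155},{"hand": 0.9,"x": 0,"y": 0,"z": 0,"ax": 0,"ay": 0,"az": -0.155},{"hand": 0.9,"x": 0,"y": 0,"z": 0,"ax": 0,"ay": 0,"az": -0.155},{"hand": 0.9,"x": 0,"y": 0,"z": 0,"ax": 0,"ay": 0,"az": -0.155},{"hand": 0.9,"x": 0,"y": 0,"z": 0,"ax": 0,"ay": 0,"az": -0.155},{"hand": 0.9,"x": 0,"y": 0,"z": 0,"ax": 0,"ay": 0,"az": -0.155},{"hand": 0.9,"x": 0,"y": 0,"z": 0,"ax": 0,"ay": 0,"az": -0.155}]'

```text
clock: 16.7
eef_pos: [0.5122, 0.0137, 0.2273]
ee_rot: [3.141, -0.001, -3.141]
force: [-0.2, 0.4, -0.1]
opening: 0.899
```

```bash
python3 -c "
from h import *
plan(.529,.0117,.02,np.pi+.01)"
```

```text
pos [0.5122 0.0137 0.2273] rpy [ 3.141e+00 -1.000e-03 -3.141e+00] t 16.7 open 0.899
tool-frame shift mm [-16.9  -2.  207.3] len 208 turn [ 0.    -0.001 -0.01 ] (shift is in tool axes before the turn)
```

Emit:
move_arm --rows '[{"hand": 0.9,"x": -8,"y": -1,"z": 45,"ax": 0,"ay": 0,"az": -0.01},{"hand": 0.9,"x": -9,"y": -1,"z": 45,"ax": 0,"ay": 0,"az": 0},{"hand": 0.9,"x": 0,"y": 0,"z": 45,"ax": 0,"ay": 0,"az": 0},{"hand": 0.9,"x": 0,"y": 0,"z": 40,"ax": 0,"ay": 0,"az": 0},{"hand": 0.9,"x": 0,"y": 0,"z": 30,"ax": 0,"ay": 0,"az": 0},{"hand": 0.9,"x": 0,"y": 0,"z": 15,"ax": 0,"ay": 0,"az": 0},{"hand": 0.9,"x": 0,"y": 0,"z": 10,"ax": 0,"ay": 0,"az": 0},{"hand": 0.9,"x": 0,"y": 0,"z": 8,"ax": 0,"ay": 0,"az": 0},{"hand": 0.9,"x": 0,"y": 0,"z": 6,"ax": 0,"ay": 0,"az": 0},{"hand": 0.9,"x": 0,"y": 0,"z": 0,"ax": 0,"ay": 0,"az": 0}]'

```text
clock: 17.95
eef_pos: [0.5286, 0.0117, -0.0163]
ee_rot: [3.142, -0.0, -3.136]
force: [0.5, 0.3, 0.4]
opening: 0.899
```

Emit:
move_arm --rows '[{"hand": 0.5,"x": 0,"y": 0,"z": 0,"ax": 0,"ay": 0,"az": 0},{"hand": 0.5,"x": 0,"y": 0,"z": 0,"ax": 0,"ay": 0,"az": 0},{"hand": 0.5,"x": 0,"y": 0,"z": 0,"ax": 0,"ay": 0,"az": 0},{"hand": 0.5,"x": 0,"y": 0,"z": 0,"ax": 0,"ay": 0,"az": 0},{"hand": 0.5,"x": 0,"y": 0,"z": 0,"ax": 0,"ay": 0,"az": 0}]' --grip_force 40

```text
clock: 18.58
eef_pos: [0.529, 0.0117, -0.0155]
ee_rot: [-3.141, 0.001, -3.136]
force: [-2.1, -0.3, 5.5]
opening: 0.687
```

The tile is gripped at opening 0.687, about 60 mm. Now slide it out 40 mm.

Emit:
move_arm --rows '[{"hand": 0.5,"x": 3,"y": 0,"z": 0,"ax": 0,"ay": 0,"az": 0},{"hand": 0.5,"x": 5,"y": 0,"z": 0,"ax": 0,"ay": 0,"az": 0},{"hand": 0.5,"x": 6,"y": 0,"z": 0,"ax": 0,"ay": 0,"az": 0},{"hand": 0.5,"x": 7,"y": 0,"z": 0,"ax": 0,"ay": 0,"az": 0},{"hand": 0.5,"x": 7,"y": 0,"z": 0,"ax": 0,"ay": 0,"az": 0},{"hand": 0.5,"x": 7,"y": 0,"z": 0,"ax": 0,"ay": 0,"az": 0},{"hand": 0.5,"x": 5,"y": 0,"z": 0,"ax": 0,"ay": 0,"az": 0},{"hand": 0.5,"x": 0,"y": 0,"z": 0,"ax": 0,"ay": 0,"az": 0}]'

```text
clock: 19.58
eef_pos: [0.4891, 0.0112, -0.0155]
ee_rot: [-3.141, 0.002, -3.137]
force: [1.1, -1.1, 9.3]
opening: 0.682
```

```bash
python3 -c "
from h import *
b,d=snap('side','side6.png'); a,c=snap('scene','scene6.png')
for n,i,e in (('side',b,d),('scene',a,c)):
    h=cv2.cvtColor(i,cv2.COLOR_BGR2HSV).astype(int); H,S,V=h[...,0],h[...,1],h[...,2]
    u,v=proj(e,(.53,.012,.024)).astype(int); m=np.zeros(H.shape,bool); m[v-25:v+25,u-35:u+35]=1
    blobs(i,e,m&(S<60)&(V>115),.024,60,n); blobs(i,e,m&(H<14)&(S>100),.016,20,n+' brown')
plan(.489,.0117,.09)"
```

```text
side px (210, 188, 15, 17) rect [550.5  16.9] [26.8 56.1] 2.7 ell [552.3  20.6] [25.4 58.6]
side px (203, 173, 13, 17) rect [613.6  -9.1] [29.8 57.5] 3.7 ell [611.5 -15.8] [27.7 58.3]
side px (235, 172, 25, 42) rect [474.6 -39.8] [ 60.3 161.1] 6.3 ell [483.1 -35. ] [ 59.6 143.5]
side brown px (239, 205, 19, 16) rect [452.8  15.9] [40.6 41.5] 0.4 ell [452.9  16.4] [44.5 46.5]
side brown px (203, 188, 13, 12) rect [584.2  17.6] [43.2 18.7] 87.0 ell [583.7  17.9] [19.8 47.7]
scene px (258, 202, 43, 19) rect [530.5 -58.1] [100.8  69.1] 35.8 ell [519.6 -78.2] [ 54.5 122.3]
scene px (307, 199, 18, 17) rect [602.6  10.2] [30.3 60.7] 1.4 ell [600.6   5.4] [31.6 60.8]
scene px (277, 171, 51, 39) rect [526.2  72.6] [198.7 113. ] 82.1 ell [528.6  59.5] [ 98.1 188.7]
scene px (258, 171, 6, 23) rect [420.6  17.4] [ 13.5 105.4] 36.7 ell [423.2  11.4] [ 12.4 128.7]
scene brown px (301, 201, 13, 12) rect [573.8   7.6] [13.9 48.3] 2.2 ell [574.    7.8] [14.1 56.3]
scene brown px (260, 188, 10, 9) rect [454.6  -4.2] [24.2 35.2] 86.1 ell [452.9  -5.1] [22.3 35.9]
pos [ 0.4891  0.0112 -0.0155] rpy [-3.141e+00  2.000e-03 -3.137e+00] t 19.7 open 0.682
tool-frame shift mm [-1.000e-01  5.000e-01 -1.055e+02] len 105 turn [-0.001  0.002 -0.   ] (shift is in tool axes before the turn)
```

The tile's back end is clear of the bridge; rib shows between them. Lift, and cross-check the setter positions from the first fixed-camera images.

Emit:
move_arm --rows '[{"hand": 0.5,"x": 0,"y": 0,"z": -6,"ax": 0,"ay": 0,"az": 0},{"hand": 0.5,"x": 0,"y": 0,"z": -15,"ax": 0,"ay": 0,"az": 0},{"hand": 0.5,"x": 0,"y": 0,"z": -25,"ax": 0,"ay": 0,"az": 0},{"hand": 0.5,"x": 0,"y": 0,"z": -25,"ax": 0,"ay": 0,"az": 0},{"hand": 0.5,"x": 0,"y": 0,"z": -20,"ax": 0,"ay": 0,"az": 0},{"hand": 0.5,"x": 0,"y": 0,"z": 0,"ax": 0,"ay": 0,"az": 0}]'

```text
clock: 20.42
eef_pos: [0.4891, 0.0114, 0.0761]
ee_rot: [-3.141, 0.003, -3.136]
force: [0.1, -0.6, -1.8]
opening: 0.686
```

Run:
```python
from h import *; import pickle
for f,c,box in (("side0",cam("side"),(95,200,250,365)),("scene0",cam("scene"),(270,120,390,205)),("w2",pickle.load(open("w2.pkl","rb")),(140,0,330,185))):
    a=cv2.imread(f"pics/{f}.png"); h=cv2.cvtColor(a,cv2.COLOR_BGR2HSV).astype(int); H,S,V=h[...,0],h[...,1],h[...,2]
    m=np.zeros(H.shape,bool); m[box[1]:box[3],box[0]:box[2]]=1
    blobs(a,c,m&(H<25)&(S>65)&(V>60),.006,150,f+" slab"); blobs(a,c,m&(H<15)&(S>115),.010,60,f+" rim")
plan(.420,.3795,.09,np.pi-.21)
```

```text
side0 slab px (100, 267, 94, 91) rect [511.8 358.5] [119.3 245.4] 85.6 ell [519.3 364.7] [106.1 277.8]
side0 slab px (186, 243, 56, 49) rect [442.3 195. ] [ 99.9 100.7] 85.1 ell [442.1 195.2] [115.2 116.9]
side0 slab px (128, 218, 53, 42) rect [622.6 207.9] [100.6 100.1] 5.8 ell [622.4 208.1] [114.2 116.5]
side0 slab px (227, 201, 23, 20) rect [480.    9.7] [75.7 45.2] 0.4 ell [480.7  13.7] [48.2 72.9]
side0 rim px (167, 331, 23, 22) rect [399.4 386.2] [57.4  8.7] 78.1 ell [400.  389.4] [ 7.9 80.8]
side0 rim px (111, 274, 37, 33) rect [574.6 352.9] [83.6 81.3] 31.5 ell [574.3 353.2] [82.3 82.8]
side0 rim px (201, 254, 26, 24) rect [442.3 195.6] [62.  64.2] 34.5 ell [442.3 194.6] [63.2 63.6]
side0 rim px (133, 220, 43, 34) rect [623.2 207.1] [82.3 81.9] 5.9 ell [623.5 207.1] [92.9 94.9]
side0 rim px (228, 202, 22, 18) rect [477.9  12.9] [71.2 40.6] 0.4 ell [478.   16.1] [43.1 69. ]
scene0 slab px (334, 168, 47, 28) rect [626.4 201.1] [102.9 108.7] 5.8 ell [626.1 200.8] [118.3 124.4]
scene0 slab px (278, 152, 46, 25) rect [446.2 187.7] [107.1 105.3] 85.3 ell [446.7 187.8] [118.7 122.4]
[... 578 characters left out ...]
.3 191. ] [115.1 117.5]
w2 slab px (152, 13, 84, 138) rect [511.4 354.2] [120.6 248.6] 85.8 ell [523.1 359.2] [106.2 282.6]
w2 slab px (261, 2, 66, 72) rect [623.1 204.3] [102.  101.5] 5.7 ell [623.2 204.3] [116.4 119.2]
w2 rim px (174, 78, 33, 17) rect [503.4 364.2] [62.4  4.8] 77.9 ell [503.7 364.5] [ 4.5 71.4]
w2 rim px (181, 19, 49, 54) rect [574.3 350.1] [83.8 84.2] 13.7 ell [574.4 349.9] [83.6 83.8]
w2 rim px (267, 8, 54, 59) rect [623.3 204.2] [82.3 81.6] 6.1 ell [623.4 204.3] [93.4 95.8]
pos [0.4891 0.0114 0.0761] rpy [-3.141e+00  3.000e-03 -3.136e+00] t 20.4 open 0.686
tool-frame shift mm [ 67.1 368.5 -14.2] len 375 turn [-0.     0.003  0.215] (shift is in tool axes before the turn)
```

The consensus is narrow (443.5,192), wide (575,350.5), square (623.5,205; about 6°) and oblong (449.5,374; about −12°). Carry the tile over.

Emit:
move_arm --rows '[{"hand": 0.5,"x": 3,"y": 17,"z": 0,"ax": 0,"ay": 0,"az": 0},{"hand": 0.5,"x": 6,"y": 33,"z": 0,"ax": 0,"ay": 0,"az": 0},{"hand": 0.5,"x": 6,"y": 33,"z": 0,"ax": 0,"ay": 0,"az": 0},{"hand": 0.5,"x": 6,"y": 33,"z": 0,"ax": 0,"ay": 0,"az": 0},{"hand": 0.5,"x": 6,"y": 33,"z": 0,"ax": 0,"ay": 0,"az": 0},{"hand": 0.5,"x": 6,"y": 33,"z": 0,"ax": 0,"ay": 0,"az": 0},{"hand": 0.5,"x": 6,"y": 33,"z": 0,"ax": 0,"ay": 0,"az": 0},{"hand": 0.5,"x": 6,"y": 33,"z": 0,"ax": 0,"ay": 0,"az": 0},{"hand": 0.5,"x": 6,"y": 33,"z": 0,"ax": 0,"ay": 0,"az": 0},{"hand": 0.5,"x": 6,"y": 33,"z": 0,"ax": 0,"ay": 0,"az": 0},{"hand": 0.5,"x": 6,"y": 33,"z": 0,"ax": 0,"ay": 0,"az": 0},{"hand": 0.5,"x": 4,"y": 22,"z": 0,"ax": 0,"ay": 0,"az": 0},{"hand": 0.5,"x": 0,"y": 0,"z": 0,"ax": 0,"ay": 0,"az": 0.07},{"hand": 0.5,"x": 0,"y": 0,"z": 0,"ax": 0,"ay": 0,"az": 0.075},{"hand": 0.5,"x": 0,"y": 0,"z": 0,"ax": 0,"ay": 0,"az": 0.07},{"hand": 0.5,"x": 0,"y": 0,"z": 0,"ax": 0,"ay": 0,"az": 0}]'

```text
clock: 22.42
eef_pos: [0.4184, 0.3805, 0.0737]
ee_rot: [-3.14, -0.002, 2.933]
force: [-0.2, -0.7, -0.5]
opening: 0.685
```

Run:
```python
from h import *
plan(.4202,.3803,-.0155,np.pi-.21)
a,c=snap("wrist","w7.png"); b,d=snap("side","side7.png")
for n,i,e in (("wrist",a,c),("side",b,d)):
    u,v=proj(e,(.4495,.374,.1155)); print(n,u,v)
    h=cv2.cvtColor(i,cv2.COLOR_BGR2HSV).astype(int); H,S,V=h[...,0],h[...,1],h[...,2]
    m=np.zeros(H.shape,bool); u,v=int(u),int(v); m[max(0,v-70):v+70,max(0,u-70):u+70]=1
    blobs(i,e,m&(S<45)&(V>120),.1155,200,n+" tile")
```

```text
pos [0.4184 0.3805 0.0737] rpy [-3.140e+00 -2.000e-03  2.933e+00] t 22.4 open 0.685
tool-frame shift mm [-2.   0.3 89.2] len 89 turn [-0.001 -0.002  0.001] (shift is in tool axes before the turn)
wrist 259.81834765101706 298.80103536726807
wrist tile px (195, 228, 128, 90) rect [432.3 378.2] [70.7 54.7] 73.3 ell [433.3 376.6] [61.5 66.1]
side 154.5394991982279 304.92898986290487
side tile px (84, 234, 140, 140) rect [479.2 368.1] [336.5 300.4] 31.6 ell [475.6 373.8] [250.2 360. ]
```

The tile's near edge is where expected (x about 0.405). Lower it.

Emit:
move_arm --rows '[{"hand": 0.5,"x": -2,"y": 0,"z": 20,"ax": 0,"ay": 0,"az": 0},{"hand": 0.5,"x": 0,"y": 0,"z": 25,"ax": 0,"ay": 0,"az": 0},{"hand": 0.5,"x": 0,"y": 0,"z": 20,"ax": 0,"ay": 0,"az": 0},{"hand": 0.5,"x": 0,"y": 0,"z": 10,"ax": 0,"ay": 0,"az": 0},{"hand": 0.5,"x": 0,"y": 0,"z": 5,"ax": 0,"ay": 0,"az": 0},{"hand": 0.5,"x": 0,"y": 0,"z": 4,"ax": 0,"ay": 0,"az": 0},{"hand": 0.5,"x": 0,"y": 0,"z": 2,"ax": 0,"ay": 0,"az": 0},{"hand": 0.5,"x": 0,"y": 0,"z": 0,"ax": 0,"ay": 0,"az": 0}]'

```text
clock: 23.52
eef_pos: [0.4217, 0.3798, -0.0111]
ee_rot: [3.141, 0.0, 2.932]
force: [0.1, -0.2, -0.8]
opening: 0.682
```

Emit:
move_arm --rows '[{"hand": 0.5,"x": 0,"y": 0,"z": 2,"ax": 0,"ay": 0,"az": 0},{"hand": 0.5,"x": 0,"y": 0,"z": 1,"ax": 0,"ay": 0,"az": 0},{"hand": 0.5,"x": 0,"y": 0,"z": 0.5,"ax": 0,"ay": 0,"az": 0},{"hand": 0.5,"x": 0,"y": 0,"z": 0,"ax": 0,"ay": 0,"az": 0}]'

```text
clock: 24.02
eef_pos: [0.4216, 0.3797, -0.0148]
ee_rot: [-3.142, -0.0, 2.932]
force: [0.1, -0.4, -1.3]
opening: 0.684
```

Emit:
move_arm --rows '[{"hand": 0.5,"x": 0,"y": 0,"z": 0.7,"ax": 0,"ay": 0,"az": 0},{"hand": 0.5,"x": 0,"y": 0,"z": 0.5,"ax": 0,"ay": 0,"az": 0},{"hand": 0.5,"x": 0,"y": 0,"z": 0,"ax": 0,"ay": 0,"az": 0}]'

```text
clock: 24.4
eef_pos: [0.4217, 0.3798, -0.0154]
ee_rot: [3.141, 0.0, 2.932]
force: [-2.9, -1.0, 4.7]
opening: 0.687
```

Contact felt (4.7 N). Release and rise.

Emit:
move_arm --rows '[{"hand": 0.75,"x": 0,"y": 0,"z": 0,"ax": 0,"ay": 0,"az": 0},{"hand": 0.85,"x": 0,"y": 0,"z": 0,"ax": 0,"ay": 0,"az": 0},{"hand": 0.9,"x": 0,"y": 0,"z": 0,"ax": 0,"ay": 0,"az": 0},{"hand": 0.9,"x": 0,"y": 0,"z": 0,"ax": 0,"ay": 0,"az": 0},{"hand": 0.9,"x": 0,"y": 0,"z": -15,"ax": 0,"ay": 0,"az": 0},{"hand": 0.9,"x": 0,"y": 0,"z": -40,"ax": 0,"ay": 0,"az": 0},{"hand": 1,"x": 0,"y": 0,"z": -50,"ax": 0,"ay": 0,"az": 0},{"hand": 1,"x": 0,"y": 0,"z": -50,"ax": 0,"ay": 0,"az": 0},{"hand": 1,"x": -30,"y": 0,"z": -50,"ax": 0,"ay": 0,"az": 0},{"hand": 1,"x": -40,"y": 0,"z": 0,"ax": 0,"ay": 0,"az": 0},{"hand": 1,"x": -40,"y": 0,"z": 0,"ax": 0,"ay": 0,"az": 0},{"hand": 1,"x": 0,"y": 0,"z": 0,"ax": 0,"ay": 0,"az": 0}]'

```text
clock: 25.9
eef_pos: [0.531, 0.3556, 0.1893]
ee_rot: [3.141, 0.001, 2.929]
force: [-0.0, -0.1, -0.2]
opening: 0.998
```

Run:
```python
from h import *; import pickle
plan(.54,.2,.2)
a,c=snap("wrist","w8.png"); h=cv2.cvtColor(a,cv2.COLOR_BGR2HSV).astype(int); H,S,V=h[...,0],h[...,1],h[...,2]
u,v=proj(c,(.4495,.374,.024)).astype(int); print(u,v)
m=np.zeros(H.shape,bool); m[max(0,v-70):v+70,max(0,u-70):u+70]=1
blobs(a,c,m&(S<70)&(V>90),.024,300,"tile"); 
mm=m&(H<25)&(S>75)&(V>50); blobs(a,c,mm,.006,300,"slab"); blobs(a,c,m&(H<15)&(S>115),.02,40,"lip")
w=pickle.load(open("w1.pkl","rb")); a=cv2.imread("pics/w1b.png"); h=cv2.cvtColor(a,cv2.COLOR_BGR2HSV).astype(int); H,S,V=h[...,0],h[...,1],h[...,2]
m=np.zeros(H.shape,bool); m[132:190,340:400]=1
print(h[159,371],h[180,395],h[135,345]); blobs(a,w,m&(V>h[159,371][2]-12)&(V<=h[159,371][2]+15),.042,200,"casket")
m[:]=0;m[105:165,230:290]=1; e=cv2.Canny(a,40,90)>0; print("beaker center hsv",h[137,258],h[137,240:246].tolist())
blobs(a,w,m&(V>150),.07,20,"beaker")
```

```text
pos [0.531  0.3556 0.1893] rpy [3.141e+00 1.000e-03 2.929e+00] t 25.9 open 0.998
tool-frame shift mm [ -41.6 -150.2  -10.7] len 156 turn [0.    0.001 0.   ] (shift is in tool axes before the turn)
259 99
tile px (189, 29, 140, 140) rect [452.9 372.2] [176.1 156.8] 77.8 ell [453.5 371.5] [182.2 197.4]
slab px (238, 153, 53, 16) rect [524.8 364.2] [69.4 20. ] 77.8 ell [528.9 372.7] [19.1 74.6]
slab px (226, 48, 67, 83) rect [438.4 376.1] [80.3 95.6] 78.4 ell [441.6 376.1] [ 83.  115.3]
lip px (234, 49, 52, 7) rect [397.9 385.1] [58.5  6.2] 78.9 ell [397.7 385.2] [ 5.2 89. ]
[ 23  11 190] [ 35   9 174] [ 30   7 171]
casket px (355, 143, 37, 36) rect [ 456.2 -357.6] [50.3 50.3] 77.8 ell [ 456.1 -357.9] [56.9 58. ]
beaker center hsv [ 25  12 130] [[26, 13, 162], [26, 12, 177], [26, 11, 162], [25, 12, 131], [24, 11, 115], [26, 15, 123]]
beaker px (230, 105, 60, 60) rect [ 453.1 -145.2] [ 97.6 102.2] 14.0 ell [ 444.  -157.3] [ 84.1 116.4]
```

Emit:
move_arm --rows '[{"hand": 1,"x": -1,"y": -20,"z": 0,"ax": 0,"ay": 0,"az": 0},{"hand": 1,"x": -2,"y": -38,"z": 0,"ax": 0,"ay": 0,"az": 0},{"hand": 1,"x": -2,"y": -38,"z": 0,"ax": 0,"ay": 0,"az": 0},{"hand": 1,"x": -2,"y": -38,"z": 0,"ax": 0,"ay": 0,"az": 0},{"hand": 1,"x": -2,"y": -38,"z": 0,"ax": 0,"ay": 0,"az": 0},{"hand": 1,"x": -2,"y": -38,"z": 0,"ax": 0,"ay": 0,"az": 0},{"hand": 1,"x": -2,"y": -38,"z": 0,"ax": 0,"ay": 0,"az": 0},{"hand": 1,"x": -2,"y": -38,"z": 0,"ax": 0,"ay": 0,"az": 0},{"hand": 1,"x": -2,"y": -38,"z": 0,"ax": 0,"ay": 0,"az": 0},{"hand": 1,"x": -2,"y": -38,"z": 0,"ax": 0,"ay": 0,"az": 0},{"hand": 1,"x": -2,"y": -38,"z": 0,"ax": 0,"ay": 0,"az": 0},{"hand": 1,"x": -2,"y": -38,"z": 0,"ax": 0,"ay": 0,"az": 0},{"hand": 1,"x": -2,"y": -38,"z": 0,"ax": 0,"ay": 0,"az": 0},{"hand": 1,"x": -1,"y": -29,"z": 0,"ax": 0,"ay": 0,"az": 0},{"hand": 1,"x": 0,"y": 0,"z": 0,"ax": 0,"ay": 0,"az": 0}]'

```text
clock: 27.82
eef_pos: [0.4489, -0.143, 0.1896]
ee_rot: [-3.141, 0.001, 2.93]
force: [-0.0, 0.1, 0.0]
opening: 1.002
```

Run:
```python
from h import *; import pickle
plan(.45,-.143,.02)
a,c=snap("wrist","w9.png"); pickle.dump(c,open("w9.pkl","wb"))
q=proj(c,(.45,-.143,.07)); r=np.linalg.norm(proj(c,(.45,-.113,.07))-q); print("beaker",q,r, "vase",proj(c,(.627,-.194,.09)),"casket",proj(c,(.457,-.356,.042)))
g=cv2.cvtColor(a,cv2.COLOR_BGR2GRAY); u,v=q.astype(int); s=g[v-70:v+70,u-70:u+70]
print(cv2.HoughCircles(cv2.resize(s,None,fx=2,fy=2),cv2.HOUGH_GRADIENT,1,20,param1=80,param2=20,minRadius=int(2*r*.8),maxRadius=int(2*r*1.2)), (u-70,v-70))
# ellipse by ray casting of radial edges
```

```text
pos [ 0.4489 -0.143   0.1896] rpy [-3.141e+00  1.000e-03  2.930e+00] t 27.8 open 1.002
tool-frame shift mm [ -0.9   0.2 169.6] len 170 turn [-0.     0.001 -0.   ] (shift is in tool axes before the turn)
beaker [259.07445157 178.27680305] 27.257434242863553 vase [248.63324572 328.81935502] casket [ 94.61966691 213.04968398]
[[[141.5 138.5  45.7]]] (np.int64(189), np.int64(108))
```

The beaker rim is found at (259.8,177.3), predicted (259.1,178.3). Descend and grip.

Emit:
move_arm --rows '[{"hand": 1,"x": -1,"y": 0,"z": 40,"ax": 0,"ay": 0,"az": 0},{"hand": 1,"x": 0,"y": 0,"z": 40,"ax": 0,"ay": 0,"az": 0},{"hand": 1,"x": 0,"y": 0,"z": 40,"ax": 0,"ay": 0,"az": 0},{"hand": 1,"x": 0,"y": 0,"z": 30,"ax": 0,"ay": 0,"az": 0},{"hand": 1,"x": 0,"y": 0,"z": 17,"ax": 0,"ay": 0,"az": 0},{"hand": 1,"x": 0,"y": 0,"z": 10,"ax": 0,"ay": 0,"az": 0},{"hand": 0.8,"x": 0,"y": 0,"z": 0,"ax": 0,"ay": 0,"az": 0},{"hand": 0.5,"x": 0,"y": 0,"z": 0,"ax": 0,"ay": 0,"az": 0},{"hand": 0.5,"x": 0,"y": 0,"z": 0,"ax": 0,"ay": 0,"az": 0},{"hand": 0.5,"x": 0,"y": 0,"z": 0,"ax": 0,"ay": 0,"az": 0},{"hand": 0.5,"x": 0,"y": 0,"z": 0,"ax": 0,"ay": 0,"az": 0},{"hand": 0.5,"x": 0,"y": 0,"z": 0,"ax": 0,"ay": 0,"az": 0}]' --grip_force 30

```text
clock: 29.38
eef_pos: [0.4511, -0.1426, 0.013]
ee_rot: [3.142, 0.002, 2.932]
force: [-0.3, 2.8, 6.6]
opening: 0.678
```

Emit:
move_arm --rows '[{"hand": 0.5,"x": 0,"y": 0,"z": -10,"ax": 0,"ay": 0,"az": 0},{"hand": 0.5,"x": 0,"y": 0,"z": -30,"ax": 0,"ay": 0,"az": 0},{"hand": 0.5,"x": 0,"y": 0,"z": -40,"ax": 0,"ay": 0,"az": 0},{"hand": 0.5,"x": 0,"y": 0,"z": -30,"ax": 0,"ay": 0,"az": 0},{"hand": 0.5,"x": -1,"y": 18,"z": -10,"ax": 0,"ay": 0,"az": 0},{"hand": 0.5,"x": -1.5,"y": 35,"z": 0,"ax": 0,"ay": 0,"az": 0},{"hand": 0.5,"x": -1.5,"y": 38,"z": 0,"ax": 0,"ay": 0,"az": 0},{"hand": 0.5,"x": -1.5,"y": 38,"z": 0,"ax": 0,"ay": 0,"az": 0},{"hand": 0.5,"x": -1.5,"y": 38,"z": 0,"ax": 0,"ay": 0,"az": 0},{"hand": 0.5,"x": -1.5,"y": 38,"z": 0,"ax": 0,"ay": 0,"az": 0},{"hand": 0.5,"x": -1.5,"y": 38,"z": 0,"ax": 0,"ay": 0,"az": 0},{"hand": 0.5,"x": -1.5,"y": 38,"z": 0,"ax": 0,"ay": 0,"az": 0},{"hand": 0.5,"x": -1.5,"y": 38,"z": 0,"ax": 0,"ay": 0,"az": 0},{"hand": 0.5,"x": -1.5,"y": 38,"z": 0,"ax": 0,"ay": 0,"az": 0},{"hand": 0.5,"x": -1.5,"y": 38,"z": 0,"ax": 0,"ay": 0,"az": 0},{"hand": 0.5,"x": -1.5,"y": 38,"z": 0,"ax": 0,"ay": 0,"az": 0},{"hand": 0.5,"x": -1.5,"y": 38,"z": 0,"ax": 0,"ay": 0,"az": 0},{"hand": 0.5,"x": -1,"y": 20,"z": 0,"ax": 0,"ay": 0,"az": 0},{"hand": 0.5,"x": 0,"y": 0,"z": 0,"ax": 0,"ay": 0,"az": 0}]'

```text
clock: 31.75
eef_pos: [0.572, 0.334, 0.132]
ee_rot: [-3.141, -0.0, 2.933]
force: [0.0, -0.3, -1.3]
opening: 0.677
```

Run:
```python
from h import *
plan(.575,.3505,.019); print(arm.read_state()["force"])
```

```text
pos [0.572 0.334 0.132] rpy [-3.141 -0.     2.933] t 31.8 open 0.677
tool-frame shift mm [  0.5  16.8 113. ] len 114 turn [-0. -0.  0.] (shift is in tool axes before the turn)
[ 0.04989457 -0.28180004 -1.27551365]
```

Emit:
move_arm --rows '[{"hand": 0.5,"x": 0.5,"y": 9,"z": 20,"ax": 0,"ay": 0,"az": 0},{"hand": 0.5,"x": 0,"y": 8,"z": 30,"ax": 0,"ay": 0,"az": 0},{"hand": 0.5,"x": 0,"y": 0,"z": 30,"ax": 0,"ay": 0,"az": 0},{"hand": 0.5,"x": 0,"y": 0,"z": 15,"ax": 0,"ay": 0,"az": 0},{"hand": 0.5,"x": 0,"y": 0,"z": 8,"ax": 0,"ay": 0,"az": 0},{"hand": 0.5,"x": 0,"y": 0,"z": 4,"ax": 0,"ay": 0,"az": 0},{"hand": 0.5,"x": 0,"y": 0,"z": 3,"ax": 0,"ay": 0,"az": 0},{"hand": 0.5,"x": 0,"y": 0,"z": 0,"ax": 0,"ay": 0,"az": 0}]'

```text
clock: 32.75
eef_pos: [0.5755, 0.3501, 0.0223]
ee_rot: [3.141, 0.0, 2.932]
force: [0.6, 0.1, -1.3]
opening: 0.675
```

Emit:
move_arm --rows '[{"hand": 0.5,"x": 0,"y": 0,"z": 1,"ax": 0,"ay": 0,"az": 0},{"hand": 0.5,"x": 0,"y": 0,"z": 0,"ax": 0,"ay": 0,"az": 0},{"hand": 0.5,"x": 0,"y": 0,"z": 0,"ax": 0,"ay": 0,"az": 0}]'

```text
clock: 33.12
eef_pos: [0.5754, 0.3501, 0.0211]
ee_rot: [3.142, 0.0, 2.932]
force: [0.6, -0.1, -2.3]
opening: 0.678
```

Emit:
move_arm --rows '[{"hand": 0.5,"x": 0,"y": 0,"z": 1,"ax": 0,"ay": 0,"az": 0},{"hand": 0.5,"x": 0,"y": 0,"z": 1,"ax": 0,"ay": 0,"az": 0},{"hand": 0.5,"x": 0,"y": 0,"z": 0.5,"ax": 0,"ay": 0,"az": 0},{"hand": 0.5,"x": 0,"y": 0,"z": 0,"ax": 0,"ay": 0,"az": 0}]'

```text
clock: 33.62
eef_pos: [0.5755, 0.3501, 0.019]
ee_rot: [3.141, 0.0, 2.932]
force: [-1.4, -0.4, 4.2]
opening: 0.685
```

Emit:
move_arm --rows '[{"hand": 0.75,"x": 0,"y": 0,"z": 0,"ax": 0,"ay": 0,"az": 0},{"hand": 0.85,"x": 0,"y": 0,"z": 0,"ax": 0,"ay": 0,"az": 0},{"hand": 0.95,"x": 0,"y": 0,"z": 0,"ax": 0,"ay": 0,"az": 0},{"hand": 1,"x": 0,"y": 0,"z": -10,"ax": 0,"ay": 0,"az": 0},{"hand": 1,"x": 0,"y": 0,"z": -30,"ax": 0,"ay": 0,"az": 0},{"hand": 1,"x": 0,"y": 0,"z": -45,"ax": 0,"ay": 0,"az": 0},{"hand": 1,"x": 0,"y": 0,"z": -50,"ax": 0,"ay": 0,"az": 0},{"hand": 1,"x": 0,"y": 0,"z": -45,"ax": 0,"ay": 0,"az": 0},{"hand": 1,"x": 0,"y": 0,"z": 0,"ax": 0,"ay": 0,"az": 0}]'

```text
clock: 34.75
eef_pos: [0.5766, 0.3506, 0.2036]
ee_rot: [3.137, 0.007, 2.932]
force: [-0.1, -0.4, 0.1]
opening: 0.998
```

Emit:
move_arm --rows '[{"hand": 0.65,"x": -6,"y": -20,"z": 0,"ax": 0,"ay": 0,"az": 0},{"hand": 0.65,"x": -11,"y": -35,"z": 0,"ax": 0,"ay": 0,"az": 0},{"hand": 0.65,"x": -11,"y": -35,"z": 0,"ax": 0,"ay": 0,"az": 0},{"hand": 0.65,"x": -11,"y": -35,"z": 0,"ax": 0,"ay": 0,"az": 0},{"hand": 0.65,"x": -11,"y": -35,"z": 0,"ax": 0,"ay": 0,"az": 0},{"hand": 0.65,"x": -11,"y": -35,"z": 0,"ax": 0,"ay": 0,"az": 0},{"hand": 0.65,"x": -11,"y": -35,"z": 0,"ax": 0,"ay": 0,"az": 0},{"hand": 0.65,"x": -11,"y": -35,"z": 0,"ax": 0,"ay": 0,"az": 0},{"hand": 0.65,"x": -11,"y": -35,"z": 0,"ax": 0,"ay": 0,"az": 0},{"hand": 0.65,"x": -11,"y": -35,"z": 0,"ax": 0,"ay": 0,"az": 0},{"hand": 0.65,"x": -11,"y": -35,"z": 0,"ax": 0,"ay": 0,"az": 0},{"hand": 0.65,"x": -11,"y": -35,"z": 0,"ax": 0,"ay": 0,"az": 0},{"hand": 0.65,"x": -11,"y": -35,"z": 0,"ax": 0,"ay": 0,"az": 0},{"hand": 0.65,"x": -11,"y": -35,"z": 0,"ax": 0,"ay": 0,"az": 0},{"hand": 0.65,"x": -11,"y": -35,"z": 0,"ax": 0,"ay": 0,"az": 0},{"hand": 0.65,"x": -4,"y": -12,"z": 0,"ax": 0,"ay": 0,"az": 0},{"hand": 0.65,"x": 0,"y": 0,"z": 0,"ax": 0,"ay": 0,"az": 0}]'

```text
clock: 36.88
eef_pos: [0.6268, -0.1946, 0.198]
ee_rot: [3.141, -0.001, 2.931]
force: [0.0, -0.4, -0.6]
opening: 0.65
```

Run:
```python
from h import *; import pickle
plan(.627,-.194,.03)
a,c=snap("wrist","w10.png"); pickle.dump(c,open("w10.pkl","wb"))
q=proj(c,(.627,-.194,.09)); print("vase",q,[proj(c,(.627,-.194,.0)).round(1), np.linalg.norm(proj(c,(.627,-.18,.09))-q).round(1)])
u,v=q.astype(int); g=cv2.cvtColor(a,cv2.COLOR_BGR2GRAY); m=np.zeros(g.shape,bool); m[v-18:v+18,u-18:u+18]=1
blobs(a,c,m&(g<70),.09,15,"mouth"); blobs(a,c,m&(g>140),.09,15,"bright")
print(g[v,u-20:u+20].tolist()); print(g[v-20:v+20,u].tolist())
```

```text
pos [ 0.6268 -0.1946  0.198 ] rpy [ 3.141e+00 -1.000e-03  2.931e+00] t 36.9 open 0.65
tool-frame shift mm [ -0.2   0.6 168. ] len 168 turn [ 0.    -0.001 -0.   ] (shift is in tool axes before the turn)
vase [259.4519635  180.04766466] [array([259.1, 164.6]), np.float64(13.2)]
bright px (241, 162, 32, 36) rect [ 626.1 -197.2] [33.3 38.3] 77.9 ell [ 624.7 -199.9] [35.8 38.9]
[164, 150, 150, 158, 160, 160, 159, 163, 178, 197, 207, 204, 180, 135, 96, 86, 87, 89, 88, 89, 87, 88, 88, 88, 86, 86, 85, 85, 100, 128, 150, 155, 151, 142, 136, 133, 134, 133, 134, 132]
[180, 165, 154, 149, 143, 134, 133, 144, 158, 161, 153, 129, 100, 88, 87, 88, 88, 88, 89, 88, 87, 88, 88, 86, 86, 83, 88, 113, 147, 160, 158, 149, 142, 140, 141, 141, 141, 140, 139, 138]
```

The vase mouth is centred within 1 px of the prediction. Descend and grip the neck.

Emit:
move_arm --rows '[{"hand": 0.65,"x": 0,"y": 1,"z": 40,"ax": 0,"ay": 0,"az": 0},{"hand": 0.65,"x": 0,"y": 0,"z": 40,"ax": 0,"ay": 0,"az": 0},{"hand": 0.65,"x": 0,"y": 0,"z": 40,"ax": 0,"ay": 0,"az": 0},{"hand": 0.65,"x": 0,"y": 0,"z": 28,"ax": 0,"ay": 0,"az": 0},{"hand": 0.65,"x": 0,"y": 0,"z": 16,"ax": 0,"ay": 0,"az": 0},{"hand": 0.5,"x": 0,"y": 0,"z": 0,"ax": 0,"ay": 0,"az": 0},{"hand": 0.1,"x": 0,"y": 0,"z": 0,"ax": 0,"ay": 0,"az": 0},{"hand": 0.1,"x": 0,"y": 0,"z": 0,"ax": 0,"ay": 0,"az": 0},{"hand": 0.1,"x": 0,"y": 0,"z": 0,"ax": 0,"ay": 0,"az": 0},{"hand": 0.1,"x": 0,"y": 0,"z": 0,"ax": 0,"ay": 0,"az": 0},{"hand": 0.1,"x": 0,"y": 0,"z": 0,"ax": 0,"ay": 0,"az": 0},{"hand": 0.1,"x": 0,"y": 0,"z": 0,"ax": 0,"ay": 0,"az": 0}]' --grip_force 30

```text
clock: 38.42
eef_pos: [0.6281, -0.1938, 0.036]
ee_rot: [-3.141, 0.003, 2.932]
force: [0.2, 1.9, 6.8]
opening: 0.285
```

Emit:
move_arm --rows '[{"hand": 0.1,"x": 0,"y": 0,"z": -10,"ax": 0,"ay": 0,"az": 0},{"hand": 0.1,"x": 0,"y": 0,"z": -30,"ax": 0,"ay": 0,"az": 0},{"hand": 0.1,"x": 0,"y": 0,"z": -40,"ax": 0,"ay": 0,"az": 0},{"hand": 0.1,"x": 0,"y": 0,"z": -30,"ax": 0,"ay": 0,"az": 0},{"hand": 0.1,"x": 10,"y": 13,"z": -10,"ax": 0,"ay": 0,"az": 0},{"hand": 0.1,"x": 20,"y": 26,"z": 0,"ax": 0,"ay": 0,"az": 0},{"hand": 0.1,"x": 22,"y": 28,"z": 0,"ax": 0,"ay": 0,"az": 0},{"hand": 0.1,"x": 22,"y": 28,"z": 0,"ax": 0,"ay": 0,"az": 0},{"hand": 0.1,"x": 22,"y": 28,"z": 0,"ax": 0,"ay": 0,"az": 0},{"hand": 0.1,"x": 22,"y": 28,"z": 0,"ax": 0,"ay": 0,"az": 0},{"hand": 0.1,"x": 22,"y": 28,"z": 0,"ax": 0,"ay": 0,"az": 0},{"hand": 0.1,"x": 22,"y": 28,"z": 0,"ax": 0,"ay": 0,"az": 0},{"hand": 0.1,"x": 22,"y": 28,"z": 0,"ax": 0,"ay": 0,"az": 0},{"hand": 0.1,"x": 22,"y": 28,"z": 0,"ax": 0,"ay": 0,"az": 0},{"hand": 0.1,"x": 22,"y": 28,"z": 0,"ax": 0,"ay": 0,"az": 0},{"hand": 0.1,"x": 20,"y": 28,"z": 0,"ax": 0,"ay": 0,"az": 0},{"hand": 0.1,"x": 13,"y": 20,"z": 0,"ax": 0,"ay": 0,"az": 0},{"hand": 0.1,"x": 0,"y": 0,"z": 0,"ax": 0,"ay": 0,"az": 0}]'

```text
clock: 40.67
eef_pos: [0.4408, 0.1934, 0.1538]
ee_rot: [-3.141, -0.002, 2.934]
force: [0.7, 0.6, -1.7]
opening: 0.283
```

Run:
```python
from h import *
plan(.4435,.192,.042); print(arm.read_state()["force"])
```

```text
pos [0.4408 0.1934 0.1538] rpy [-3.141e+00 -2.000e-03  2.934e+00] t 40.7 open 0.283
tool-frame shift mm [ -3.1  -0.7 111.8] len 112 turn [-0.001 -0.002  0.   ] (shift is in tool axes before the turn)
[ 0.69801786  0.56341213 -1.72929851]
```

Emit:
move_arm --rows '[{"hand": 0.1,"x": -3,"y": -0.7,"z": 25,"ax": 0,"ay": 0,"az": 0},{"hand": 0.1,"x": 0,"y": 0,"z": 35,"ax": 0,"ay": 0,"az": 0},{"hand": 0.1,"x": 0,"y": 0,"z": 25,"ax": 0,"ay": 0,"az": 0},{"hand": 0.1,"x": 0,"y": 0,"z": 13,"ax": 0,"ay": 0,"az": 0},{"hand": 0.1,"x": 0,"y": 0,"z": 6,"ax": 0,"ay": 0,"az": 0},{"hand": 0.1,"x": 0,"y": 0,"z": 3,"ax": 0,"ay": 0,"az": 0},{"hand": 0.1,"x": 0,"y": 0,"z": 2,"ax": 0,"ay": 0,"az": 0},{"hand": 0.1,"x": 0,"y": 0,"z": 0,"ax": 0,"ay": 0,"az": 0}]'

```text
clock: 41.68
eef_pos: [0.4455, 0.191, 0.0458]
ee_rot: [3.141, 0.001, 2.932]
force: [0.1, 0.6, -1.3]
opening: 0.279
```

Emit:
move_arm --rows '[{"hand": 0.1,"x": 0,"y": 0,"z": 1,"ax": 0,"ay": 0,"az": 0},{"hand": 0.1,"x": 0,"y": 0,"z": 0,"ax": 0,"ay": 0,"az": 0},{"hand": 0.1,"x": 0,"y": 0,"z": 0,"ax": 0,"ay": 0,"az": 0}]'

```text
clock: 42.05
eef_pos: [0.4454, 0.191, 0.0446]
ee_rot: [3.141, 0.0, 2.932]
force: [0.7, 0.2, -1.8]
opening: 0.286
```

Emit:
move_arm --rows '[{"hand": 0.1,"x": 1.5,"y": 0.5,"z": 1,"ax": 0,"ay": 0,"az": 0},{"hand": 0.1,"x": 0,"y": 0,"z": 1,"ax": 0,"ay": 0,"az": 0},{"hand": 0.1,"x": 0,"y": 0,"z": 0.7,"ax": 0,"ay": 0,"az": 0},{"hand": 0.1,"x": 0,"y": 0,"z": 0,"ax": 0,"ay": 0,"az": 0}]'

```text
clock: 42.55
eef_pos: [0.4441, 0.1918, 0.042]
ee_rot: [3.141, 0.0, 2.932]
force: [-1.0, -0.5, 3.4]
opening: 0.279
```

Emit:
move_arm --rows '[{"hand": 0.4,"x": 0,"y": 0,"z": 0,"ax": 0,"ay": 0,"az": 0},{"hand": 0.5,"x": 0,"y": 0,"z": 0,"ax": 0,"ay": 0,"az": 0},{"hand": 0.65,"x": 0,"y": 0,"z": 0,"ax": 0,"ay": 0,"az": 0},{"hand": 0.65,"x": 0,"y": 0,"z": -10,"ax": 0,"ay": 0,"az": 0},{"hand": 0.65,"x": 0,"y": 0,"z": -30,"ax": 0,"ay": 0,"az": 0},{"hand": 0.65,"x": 0,"y": 0,"z": -40,"ax": 0,"ay": 0,"az": 0},{"hand": 0.65,"x": 0,"y": 0,"z": -40,"ax": 0,"ay": 0,"az": 0},{"hand": 0.8,"x": 0,"y": 0,"z": -35,"ax": 0,"ay": 0,"az": 0},{"hand": 1,"x": 0,"y": 0,"z": 0,"ax": 0,"ay": 0,"az": 0}]'

```text
clock: 43.68
eef_pos: [0.4451, 0.192, 0.1997]
ee_rot: [3.139, 0.005, 2.932]
force: [-0.4, 0.4, -0.5]
opening: 0.979
```

Emit:
move_arm --rows '[{"hand": 1,"x": -4,"y": -18,"z": 0,"ax": 0,"ay": 0,"az": 0},{"hand": 1,"x": -8,"y": -34,"z": 0,"ax": 0,"ay": 0,"az": 0},{"hand": 1,"x": -8,"y": -34,"z": 0,"ax": 0,"ay": 0,"az": 0},{"hand": 1,"x": -8,"y": -34,"z": 0,"ax": 0,"ay": 0,"az": 0},{"hand": 1,"x": -8,"y": -34,"z": 0,"ax": 0,"ay": 0,"az": 0},{"hand": 1,"x": -8,"y": -34,"z": 0,"ax": 0,"ay": 0,"az": 0},{"hand": 1,"x": -8,"y": -34,"z": 0,"ax": 0,"ay": 0,"az": 0},{"hand": 1,"x": -8,"y": -34,"z": 0,"ax": 0,"ay": 0,"az": 0},{"hand": 1,"x": -8,"y": -34,"z": 0,"ax": 0,"ay": 0,"az": 0},{"hand": 1,"x": -8,"y": -34,"z": 0,"ax": 0,"ay": 0,"az": 0},{"hand": 1,"x": -8,"y": -34,"z": 0,"ax": 0,"ay": 0,"az": 0},{"hand": 1,"x": -8,"y": -34,"z": 0,"ax": 0,"ay": 0,"az": 0},{"hand": 1,"x": -8,"y": -34,"z": 0,"ax": 0,"ay": 0,"az": 0},{"hand": 1,"x": -8,"y": -34,"z": 0,"ax": 0,"ay": 0,"az": 0},{"hand": 1,"x": -8,"y": -34,"z": 0,"ax": 0,"ay": 0,"az": 0},{"hand": 1,"x": -8,"y": -34,"z": 0,"ax": 0,"ay": 0,"az": 0},{"hand": 1,"x": -3,"y": -5,"z": 0,"ax": 0,"ay": 0,"az": 0},{"hand": 1,"x": 0,"y": 0,"z": 0,"ax": 0,"ay": 0,"az": 0}]'

```text
clock: 45.92
eef_pos: [0.4571, -0.3555, 0.1962]
ee_rot: [3.141, -0.001, 2.932]
force: [0.3, 0.1, -0.0]
opening: 1.004
```

Run:
```python
from h import *
plan(.457,-.356,.02)
a,c=snap("wrist","w11.png"); h=cv2.cvtColor(a,cv2.COLOR_BGR2HSV).astype(int); H,S,V=h[...,0],h[...,1],h[...,2]
u,v=proj(c,(.457,-.356,.042)).astype(int); print(u,v,h[v,u],V[v,u-45:u+45:3].tolist(),V[v-45:v+45:3,u].tolist())
m=np.zeros(H.shape,bool); m[v-45:v+45,u-45:u+45]=1; t=V[v,u]
blobs(a,c,m&(abs(V-t)<12)&(S<40),.042,300,"casket")
```

```text
pos [ 0.4571 -0.3555  0.1962] rpy [ 3.141e+00 -1.000e-03  2.932e+00] t 45.9 open 1.004
tool-frame shift mm [ -0.2  -0.7 176.2] len 176 turn [ 0.001 -0.001 -0.   ] (shift is in tool axes before the turn)
258 171 [ 26  11 191] [164, 163, 167, 166, 165, 166, 168, 165, 185, 192, 191, 191, 192, 191, 192, 191, 191, 190, 191, 190, 190, 187, 152, 153, 164, 168, 167, 169, 172, 170] [170, 168, 169, 156, 156, 156, 154, 147, 179, 190, 191, 192, 192, 191, 192, 191, 191, 191, 191, 192, 191, 190, 136, 128, 126, 169, 164, 167, 170, 164]
casket px (237, 150, 41, 41) rect [ 455.8 -357.6] [49.5 50. ] 77.9 ell [ 455.6 -357.7] [56.6 58.5]
```

The casket is at (0.456,−0.3575), square with the tool. Descend and grip.

Emit:
move_arm --rows '[{"hand": 1,"x": 0.7,"y": -2,"z": 40,"ax": 0,"ay": 0,"az": 0},{"hand": 1,"x": 0,"y": 0,"z": 40,"ax": 0,"ay": 0,"az": 0},{"hand": 1,"x": 0,"y": 0,"z": 40,"ax": 0,"ay": 0,"az": 0},{"hand": 1,"x": 0,"y": 0,"z": 40,"ax": 0,"ay": 0,"az": 0},{"hand": 1,"x": 0,"y": 0,"z": 28,"ax": 0,"ay": 0,"az": 0},{"hand": 1,"x": 0,"y": 0,"z": 17,"ax": 0,"ay": 0,"az": 0},{"hand": 0.8,"x": 0,"y": 0,"z": 0,"ax": 0,"ay": 0,"az": 0},{"hand": 0.4,"x": 0,"y": 0,"z": 0,"ax": 0,"ay": 0,"az": 0},{"hand": 0.4,"x": 0,"y": 0,"z": 0,"ax": 0,"ay": 0,"az": 0},{"hand": 0.4,"x": 0,"y": 0,"z": 0,"ax": 0,"ay": 0,"az": 0},{"hand": 0.4,"x": 0,"y": 0,"z": 0,"ax": 0,"ay": 0,"az": 0},{"hand": 0.4,"x": 0,"y": 0,"z": 0,"ax": 0,"ay": 0,"az": 0}]' --grip_force 35

```text
clock: 47.48
eef_pos: [0.4568, -0.3583, -0.0068]
ee_rot: [-3.14, 0.002, 2.932]
force: [-0.6, 2.1, 5.9]
opening: 0.622
```

Emit:
move_arm --rows '[{"hand": 0.4,"x": 0,"y": 0,"z": -10,"ax": 0,"ay": 0,"az": 0},{"hand": 0.4,"x": 0,"y": 0,"z": -30,"ax": 0,"ay": 0,"az": 0},{"hand": 0.4,"x": 0,"y": 0,"z": -45,"ax": 0,"ay": 0,"az": 0},{"hand": 0.4,"x": 0,"y": 0,"z": -45,"ax": 0,"ay": 0,"az": 0},{"hand": 0.4,"x": 2,"y": 18,"z": -15,"ax": 0,"ay": 0,"az": 0},{"hand": 0.4,"x": 5,"y": 35,"z": 0,"ax": 0,"ay": 0,"az": 0},{"hand": 0.4,"x": 5,"y": 35,"z": 0,"ax": 0,"ay": 0,"az": 0},{"hand": 0.4,"x": 5,"y": 35,"z": 0,"ax": 0,"ay": 0,"az": 0},{"hand": 0.4,"x": 5,"y": 35,"z": 0,"ax": 0,"ay": 0,"az": 0},{"hand": 0.4,"x": 5,"y": 35,"z": 0,"ax": 0,"ay": 0,"az": 0},{"hand": 0.4,"x": 5,"y": 35,"z": 0,"ax": 0,"ay": 0,"az": 0},{"hand": 0.4,"x": 5,"y": 35,"z": 0,"ax": 0,"ay": 0,"az": 0},{"hand": 0.4,"x": 5,"y": 35,"z": 0,"ax": 0,"ay": 0,"az": 0},{"hand": 0.4,"x": 5,"y": 35,"z": 0,"ax": 0,"ay": 0,"az": 0},{"hand": 0.4,"x": 5,"y": 35,"z": 0,"ax": 0,"ay": 0,"az": 0},{"hand": 0.4,"x": 5,"y": 35,"z": 0,"ax": 0,"ay": 0,"az": 0},{"hand": 0.4,"x": 4,"y": 30,"z": 0,"ax": 0,"ay": 0,"az": 0},{"hand": 0.4,"x": 0,"y": 12,"z": 0,"ax": 0,"ay": 0,"az": 0}]'

```text
clock: 49.72
eef_pos: [0.4878, 0.092, 0.1359]
ee_rot: [-3.141, -0.002, 2.934]
force: [1.0, 0.5, -1.8]
opening: 0.621
```

Emit:
move_arm --rows '[{"hand": 0.4,"x": -15,"y": 20,"z": 0,"ax": 0,"ay": 0,"az": 0},{"hand": 0.4,"x": -22,"y": 29,"z": 0,"ax": 0,"ay": 0,"az": 0},{"hand": 0.4,"x": -22,"y": 29,"z": 0,"ax": 0,"ay": 0,"az": 0},{"hand": 0.4,"x": -22,"y": 29,"z": 0,"ax": 0,"ay": 0,"az": 0},{"hand": 0.4,"x": -16,"y": 21,"z": 0,"ax": 0,"ay": 0,"az": 0},{"hand": 0.4,"x": -10,"y": 12,"z": 0,"ax": 0,"ay": 0,"az": 0},{"hand": 0.4,"x": 0,"y": 0,"z": 0,"ax": 0,"ay": 0,"az": -0.1},{"hand": 0.4,"x": 0,"y": 0,"z": 0,"ax": 0,"ay": 0,"az": -0.1},{"hand": 0.4,"x": 0,"y": 0,"z": 0,"ax": 0,"ay": 0,"az": -0.113},{"hand": 0.4,"x": 0,"y": 0,"z": 0,"ax": 0,"ay": 0,"az": 0},{"hand": 0.4,"x": 0,"y": 0,"z": 0,"ax": 0,"ay": 0,"az": 0}]'

```text
clock: 51.1
eef_pos: [0.6227, 0.2046, 0.1364]
ee_rot: [-3.142, -0.001, -3.041]
force: [-0.1, 0.2, -2.4]
opening: 0.623
```

Run:
```python
from h import *
plan(.6235,.205,-.0008,3.2446)
```

```text
pos [0.6227 0.2046 0.1364] rpy [-3.142e+00 -1.000e-03 -3.041e+00] t 51.1 open 0.623
tool-frame shift mm [ -1.    0.3 137.2] len 137 turn [-0.    -0.001 -0.002] (shift is in tool axes before the turn)
```

Emit:
move_arm --rows '[{"hand": 0.4,"x": -1.5,"y": 0,"z": 30,"ax": 0,"ay": 0,"az": 0},{"hand": 0.4,"x": 0,"y": 0,"z": 40,"ax": 0,"ay": 0,"az": 0},{"hand": 0.4,"x": 0,"y": 0,"z": 32,"ax": 0,"ay": 0,"az": 0},{"hand": 0.4,"x": 0,"y": 0,"z": 17,"ax": 0,"ay": 0,"az": 0},{"hand": 0.4,"x": 0,"y": 0,"z": 8,"ax": 0,"ay": 0,"az": 0},{"hand": 0.4,"x": 0,"y": 0,"z": 4,"ax": 0,"ay": 0,"az": 0},{"hand": 0.4,"x": 0,"y": 0,"z": 2,"ax": 0,"ay": 0,"az": 0},{"hand": 0.4,"x": 0,"y": 0,"z": 0,"ax": 0,"ay": 0,"az": 0},{"hand": 0.4,"x": 0,"y": 0,"z": 0,"ax": 0,"ay": 0,"az": 0}]'

```text
clock: 52.22
eef_pos: [0.6246, 0.205, 0.0043]
ee_rot: [3.142, 0.001, -3.038]
force: [-1.5, 0.4, -2.8]
opening: 0.623
```

Emit:
move_arm --rows '[{"hand": 0.4,"x": 0,"y": 0,"z": 1.5,"ax": 0,"ay": 0,"az": 0},{"hand": 0.4,"x": 0,"y": 0,"z": 1.5,"ax": 0,"ay": 0,"az": 0},{"hand": 0.4,"x": 0,"y": 0,"z": 1.2,"ax": 0,"ay": 0,"az": 0},{"hand": 0.4,"x": 0,"y": 0,"z": 0.6,"ax": 0,"ay": 0,"az": 0},{"hand": 0.4,"x": 0,"y": 0,"z": 0,"ax": 0,"ay": 0,"az": 0}]'

```text
clock: 52.85
eef_pos: [0.6244, 0.2049, -0.0007]
ee_rot: [-3.142, -0.0, -3.038]
force: [-3.2, -0.3, 2.4]
opening: 0.619
```

Contact. Release, rise and take up a viewing pose.

Emit:
move_arm --rows '[{"hand": 0.7,"x": 0,"y": 0,"z": 0,"ax": 0,"ay": 0,"az": 0},{"hand": 0.8,"x": 0,"y": 0,"z": 0,"ax": 0,"ay": 0,"az": 0},{"hand": 0.9,"x": 0,"y": 0,"z": 0,"ax": 0,"ay": 0,"az": 0},{"hand": 0.9,"x": 0,"y": 0,"z": 0,"ax": 0,"ay": 0,"az": 0},{"hand": 0.9,"x": 0,"y": 0,"z": -15,"ax": 0,"ay": 0,"az": 0},{"hand": 0.9,"x": 0,"y": 0,"z": -40,"ax": 0,"ay": 0,"az": 0},{"hand": 0.9,"x": 0,"y": 0,"z": -50,"ax": 0,"ay": 0,"az": 0},{"hand": 0.9,"x": 0,"y": 0,"z": -50,"ax": 0,"ay": 0,"az": 0},{"hand": 0.9,"x": 0,"y": 0,"z": -50,"ax": 0,"ay": 0,"az": 0},{"hand": 0.9,"x": 0,"y": 0,"z": -40,"ax": 0,"ay": 0,"az": 0},{"hand": 0.9,"x": 0,"y": 40,"z": -30,"ax": 0,"ay": 0,"az": 0},{"hand": 0.9,"x": 0,"y": 40,"z": -30,"ax": 0,"ay": 0,"az": 0},{"hand": 0.9,"x": 0,"y": 0,"z": 0,"ax": 0,"ay": 0,"az": 0}]'

```text
clock: 54.48
eef_pos: [0.6157, 0.2871, 0.3075]
ee_rot: [3.14, 0.006, -3.035]
force: [0.6, 0.0, -0.7]
opening: 0.899
```

Run:
```python
from h import *; import pickle
a,c=snap("wrist","w12.png"); pickle.dump(c,open("w12.pkl","wb")); b,d=snap("side","side12.png")
for n,p in (("tile",(.4495,.374,.024)),("beaker",(.575,.3505,.076)),("vase",(.4435,.192,.096)),("casket",(.6235,.205,.048))): print(n,proj(c,p).round(0),proj(d,p).round(0))
A=a[0:300,60:460]; B=cv2.resize(b[175:365,85:290],None,fx=1.95,fy=1.95,interpolation=cv2.INTER_CUBIC)
H=max(A.shape[0],B.shape[0]); pad=lambda i: cv2.copyMakeBorder(i,0,H-i.shape[0],0,0,cv2.BORDER_CONSTANT)
cv2.imwrite("pics/final.png",cv2.hconcat([pad(A),pad(B)]))
```

```text
tile [326.  53.] [163. 322.]
beaker [304. 137.] [122. 276.]
vase [197.  18.] [211. 246.]
casket [207. 156.] [152. 227.]
```

View pics/final.png

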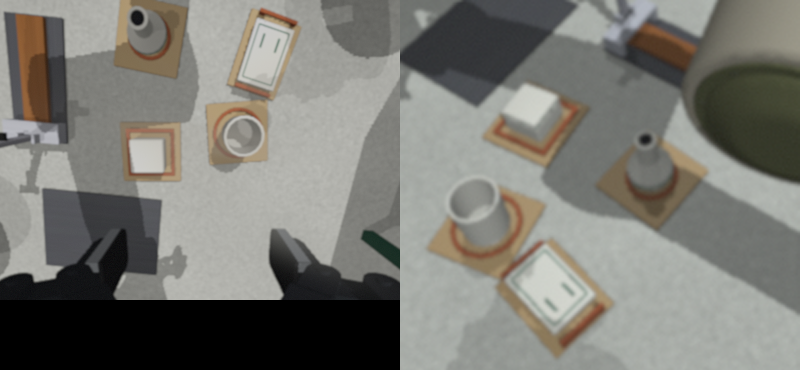

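All four pieces stand on their setters. In wrist-image pixels, found against setter centre: tile (326,54)/(326,53), beaker (303,135)/(304,137), vase mouth (198,17)/(197,18), casket (208,155)/(207,156). That is within about 2 px (about 4 mm) each, and the robot is clear. Hand in.

```bash
python3 -c "
from bench import arm
s=arm.read_state(); print(s['clock'],s['force']); print(arm.close_job())"
```

```text
54.575 [ 0.75666316  0.11041589 -0.31296593]
the job is handed in; nothing more can be done
None
```

The job is handed in at 54.6 s of the 144 s allowed. The bar is thrown up to about 1.7 rad. The tile was slid out 40 mm, lifted, and laid on the oblong setter. The beaker, vase and trinket box are on their own setters, each lowered until a light contact force of a few newtons and then released.

**Last checks:** in the final wrist picture each piece sits within about 2 px (roughly 4 mm) of its setter's centre. All are upright, the tile lies between the lips with its decoration up, and the robot touches nothing. These are camera estimates; the hand-in reported no verdict.

**Failures and disagreements along the way:**
- **Refused move:** the first move call was rejected because its rows left out some values.
- **Missed handle:** the first pinch closed above the handle. The images put the fingertips about 25 mm (shut) to 40 mm (open) behind the stated TCP, so I lowered every grasp to suit. The second close caught only the rod's upper part, so I regripped deeper before lifting.
- **Side force on the bar:** throwing the bar up produced about 16 N sideways, because I had taken the clamp's direction about 0.02–0.03 rad off.
- **Fixed cameras:** the scene and side views differed by up to 7 mm in y on the setters. I used the wrist overview, which lay between them.
- **Tile mask:** my one automatic check of the tile after placing it failed because it picked up the bench, so I judged it from the final picture instead.

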